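Load the warming plate with candlesticks

TASK

Get the candlesticks ready for soldering: first turn the regulator dial fully anticlockwise to off; then slide every candlestick on the bench, standing up any that have tipped over, upright under the hold-down rails of the warming plate through the open end, so that each base is wholly under the rails. Only when all of them are in, turn the dial fully clockwise to full heat. Leave the other things on the bench where they are.

Things in the scene. Friction and masses are not known exactly. Their poses are not given: they have to be found in the camera images.
- plate: Warming plate, fixed: dark steel slab 110 mm (x) by 360 mm (y, from -205 to +155 mm), top 12 mm above the bench. Origin at bench height, z up. Two aluminium hold-down rails run along y over a channel, from y = -110 mm (open end) to +140 mm (stop block 35 mm high). From y = -205 to -110 mm the slab is a bare apron on which a candlestick can be set down.
- plate_mouth (a point): Point on the slab's top, middle of the channel, at the open end of the rails; y axis points into the channel. Channel 70 mm wide between side walls; the rails reach inwards over it and leave a slot 32 mm wide for the stems. Rails' underside 15 mm, their top 21 mm above the slab's top.
- plate_stop (a point): Point on the slab's top, middle of the channel, at the face of the stop block, 250 mm from the open end: room for four candlesticks of 56 mm one behind the other. Base wholly under the rails: its origin at y from -82 to +112 mm in the plate's frame.
- dial (a joint): Regulator dial, rad: 0 = fully anticlockwise seen from above = off (end stop), grows clockwise to 2.6 = full heat (end stop). Stays where left; friction 0.04 N m. Off means below 0.08, full above 2.52.
- dial_grip (a point): On the dial's axis, 82 mm above the bench, where TCP may grip: a black bar grip 46 mm long, 14 mm wide, spanning 57 to 89 mm height, on a round base, on top of a fixed grey box 100 x 120 mm, 45 mm high. Turns with the dial; its x axis lies along the bar, whose white pointer is at its -x end.
- stick_a: Pewter candlestick, 0.4 kg. Base 56 x 56 x 10 mm, square stem 18 mm from 10 to 50 mm height, square head 26 mm from 50 to 100 mm; sides along x and y. Origin: centre of the underside, z up the axis. Low centre of mass: leaning up to 35 degrees it rocks upright. Starts lying on base side and head, two head faces upright, head towards the robot. May be absent.
- stick_b: Same as stick_a. Starts lying on base side and head, two head faces upright, head towards the robot. May be absent.
- stick_c: Same as stick_a. Starts standing in the same row. May be absent (None from the start).
- stick_d: Same as stick_a. Starts standing in the same row. May be absent (None from the start).
- spool_1: Bystander, to be left where it is: white solder spool 56 mm wide, 50 mm high.
- spool_2: Bystander, to be left where it is: white solder spool 56 mm wide, 50 mm high.
- flux: Bystander, to be left where it is: amber flux bottle 48 mm wide, 110 mm high.
- jar: Bystander, to be left where it is: small closed jar 44 mm wide, 50 mm high.
- offcut: Bystander, to be left where it is: steel offcut 40 x 30 x 20 mm.
Not all that is in view belongs to the job. Of the things shaped like the part that bears dial, the grey one is meant. What is shaped like the stick_b but green is not meant.

How it is judged:
By the outcome, as a careful person would: the job done as asked, in the order asked, and still so for the second after the job is handed in, with the robot touching nothing.
Of stick_a, stick_b, stick_c, stick_d only 3 to 4 are there at a start; the rules pass over those that are not, and their reading is None.
At some moment in a run one of stick_a, stick_b, stick_c, stick_d may be knocked a few centimetres aside while the robot is not near it.
Once in a run the grip may slacken for a moment while it holds something.
It also fails if it takes over 210 s, if anything falls off the work surface, if the arm or the gripper's body presses on something with over 40 N, if the wrist force passes 120 N, or if a joint passes its speed limit or range.

ROBOT

A 6-joint arm with a two-finger parallel gripper is mounted at the origin on the work surface. World frame = base frame: x ahead of the robot, y to its left, z up, the work surface at z = 0. Lengths are in mm, angles in rad, forces in N, time in s.
With the tool pointing down it reaches from about 350 to 950 mm from the base axis. Payload 17.4 kg.
Tool frame: the origin (TCP) lies between the finger pads, 19 mm behind the fingertips; this is the grasp point; z points along the fingers, y is the line along which they close (so a half turn about z gives the same grasp; the last joint's range is limited). The gripper opens to 93 mm and grips with 3 to 60 N. Pads are 15 mm wide; open, the fingers measure 128 mm over their backs; the gripper's body (75 mm by 188 mm) begins 65 mm behind the grasp point.
Start: joints at [-1.254, 0.116, 1.442, -0, 1.584, -0.038], TCP at [234.488, -632.968, 237.446] pointing down, gripper open.
Joint ranges: [-2.83, 2.83], [-0.83, 2.19], [0.07, 2.5], [-1.14, 4.28], [0.01, 3], [-2.97, 2.97]. Speed limits (rad/s): [1.89, 1.89, 2.22, 3.14, 3.14, 3.14].

INTERFACE

Orientations are given as a unit quaternion [w, x, y, z].
In Python, from plant import get_state, capture, sign_off, find_in gives the robot as it stands.
- The arm moves only by the shell command python3 -m creep 'ROWS'. ROWS is JSON, a list of rows, each an object of numbers: "rx", "ry", "rz": the turn, a rotation vector about the tool's x, y, z each as a share of 0.12 rad, from -1 to 1; "dx", "dy", "dz": the shift along the tool's x, y, z each as a share of 0.25 m, from -1 to 1; "jaw": the opening, from -1 (shut) to 1 (fully open). In form: [{"rx": .., "ry": .., "rz": .., "dx": .., "dy": .., "dz": .., "jaw": ..}, ...]. A call has 1 to 8 rows; each row shifts and turns the commanded pose from where the row before left it, along the tool's axes as they then stand; what a row does not reach is not made up. A row lasts 1/10 s, in which the tool goes at most 50 mm and 8.59 degrees, less where a joint would pass 70% of its speed; a pose out of reach is approached as far as the arm can. A call with a number of a shift or a turn outside -1 to 1 is refused whole. A call with a gripper value outside its range is refused whole. The fingers move at their own pace and stop on an object; the grip force is fixed at half the most. Time passes only in rows, so rows that do not move let the fingers close. It gives the time, the measured TCP pose, the force, the opening and the grip force at its end, in the units of the state.
- get_state(): the state, without advancing time (a new reading comes with each control period).
- capture(name): name is "side" or "top" or "wrist"; returns a dict with "frame" (480x640x3 uint8, red, green, blue), "z_map" (480x640 float32, mm along the optical axis (not along the pixel's ray), 0 where there is no reading), "intrinsics" (3x3 intrinsics, pixels), "dist" ([k1, k2, p1, p2, k3] as OpenCV has them; the pictures are not rectified), "rvec" (rotation vector, rad) and "tvec" (3), from world to camera coordinates, as OpenCV has them. Camera axes: x right, y down, z forward; pixel columns grow to the right and rows downward; lengths in mm; the calibration is good to about 2 mm. A picture is of the moment at which its call begins.
- sign_off(): hands the job in; it is judged then, once.
Trained networks look in a picture, given as the dict that the camera call returned (one of the last four; its "shot" number tells which), for a name from the list of things; names that differ only in an ending like _2 or _b are one class to them, and where a whole thing is asked for, a point or a joint stands for the part that bears it (a point fixed in the world has none). Each returns a list of dicts, best first, with "score" (0 to 1); they miss things now and then, are a little off and sometimes report something else, mostly with a low value. They report only what shows in the picture. A call takes as long as a camera call. They do not tell look-alikes from the thing itself.
- find_in(picture, thing): "point" ([row, column] in pixels, amid what is visible of it).
The state is a dict: "time_s": time; "joints": joint angles; "qvel": joint speeds; "joint_torque": joint torques, N m; "ee_pos": TCP position; "orientation": TCP orientation; "wrist_force": force on the tool from outside, world axes, zero at the start; "wrist_torque": the same for the moment, N m; "gripper_width": finger opening in mm; "gripper_force": force on a finger pad.
Only numpy, scipy, OpenCV 4.12 (cv2) and the standard library are available. Lean on these libraries where they do the work, as an engineer would, in place of code of your own. Each camera call takes 0.05 s, during which the arm holds its last target. There are 200 camera calls.

## Working session

There is one attempt and no reset: what is moved stays moved. The work goes in short steps, Python scripts to look and compute and a shell command to move; the robot and the scene stay as the last step left them, time stands still between calls to the robot, and variables do not carry over. Pictures are saved under pics/ and viewed, at most 14 in all, crops included, and the job is handed in when it is done.

```bash
ls; mkdir -p pics
cat > h.py <<'E'
import numpy as np, cv2
from plant import get_state, capture, sign_off, find_in
from scipy.spatial.transform import Rotation as R
def world(p, uv, z=None):
    """uv Nx2 (col,row) -> world; from depth, or ray on plane z"""
    uv=np.atleast_2d(np.float64(uv)); n=cv2.undistortPoints(uv[:,None],p["intrinsics"],np.float64(p["dist"]))[:,0]
    M=cv2.Rodrigues(np.float64(p["rvec"]))[0]; t=np.float64(p["tvec"]).ravel()
    d=np.c_[n,np.ones(len(n))]
    if z is None:
        i=np.int32(np.round(uv)); s=p["z_map"][i[:,1],i[:,0]]
    else:
        c=-M.T@t; s=(z-c[2])/(d@M)[:,2]
    return (d*np.reshape(s,(-1,1))-t)@M
def cloud(p):
    v,u=np.mgrid[:480,:640]; W=world(p,np.c_[u.ravel(),v.ravel()]).reshape(480,640,3)
    W[p["z_map"]==0]=np.nan; return W
def save(p,name): cv2.imwrite("pics/"+name,p["frame"][:,:,::-1])
E
python3 - <<'E'
from h import *
s=get_state(); print({k:np.round(v,3).tolist() for k,v in s.items()})
for n in ("top","side"):
    p=capture(n); save(p,n+"0.png"); np.savez("pics/"+n+"0.npz",**p)
    for t in ("stick_a","dial","plate","spool_1","flux","jar","offcut","dial_grip","plate_mouth"):
        try:
            for f in find_in(p,t):
                r,c=f["point"]; print(n,t,round(f["score"],2),[int(r),int(c)],world(p,[c,r])[0].round().tolist())
        except Exception as e: print(t,e)
E
```

```text
pics
{'time_s': 0.0, 'joints': [-1.254, 0.116, 1.442, -0.0, 1.584, -0.038], 'qvel': [0.001, -0.0, 0.0, -0.001, 0.001, -0.0], 'joint_torque': [-0.002, -72.127, -62.261, 0.078, 0.024, -0.0], 'ee_pos': [234.434, -632.796, 236.697], 'orientation': [-0.001, 0.984, 0.176, -0.0], 'wrist_force': [1.75, -0.427, 0.125], 'wrist_torque': [0.019, 0.039, 0.051], 'gripper_force': 0.0, 'gripper_width': 92.776}
top stick_a 0.91 [200, 464] [555.0, -376.0, 74.0]
top stick_a 0.87 [222, 428] [513.0, -298.0, 27.0]
top stick_a 0.71 [272, 337] [395.0, -75.0, 30.0]
top stick_a 0.66 [208, 376] [543.0, -171.0, 58.0]
top dial 0.68 [261, 210] [426.0, 226.0, 62.0]
top dial 0.62 [329, 195] [265.0, 262.0, 55.0]
top plate 0.91 [208, 235] [559.0, 176.0, 7.0]
top spool_1 0.69 [260, 267] [425.0, 90.0, 51.0]
top spool_1 0.56 [163, 342] [658.0, -92.0, 49.0]
top spool_1 0.25 [199, 465] [555.0, -373.0, 86.0]
top flux 0.72 [158, 374] [658.0, -165.0, 87.0]
top jar 0.67 [210, 497] [534.0, -461.0, 47.0]
top jar 0.48 [205, 376] [545.0, -167.0, 100.0]
top offcut 0.69 [174, 420] [635.0, -285.0, 14.0]
top offcut 0.63 [224, 426] [506.0, -291.0, 34.0]
top dial_grip 0.75 [326, 193] [274.0, 261.0, 72.0]
top dial_grip 0.71 [208, 375] [538.0, -165.0, 97.0]
top dial_grip 0.52 [257, 209] [434.0, 221.0, 89.0]
top plate_mouth 0.9 [210, 235] [553.0, 175.0, 14.0]
side stick_a 0.98 [350, 423] [570.0, -397.0, 34.0]
side stick_a 0.6 [311, 387] [541.0, -282.0, 34.0]
side stick_a 0.56 [274, 377] [562.0, -177.0, 38.0]
side dial 0.68 [175, 276] [434.0, 212.0, 68.0]
side plate 0.63 [192, 329] [567.0, 164.0, 13.0]
side spool_1 0.72 [206, 289] [436.0, 101.0, 51.0]
side spool_1 0.65 [246, 402] [654.0, -112.0, 40.0]
side flux 0.82 [262, 420] [656.0, -197.0, 68.0]
side jar 0.85 [389, 424] [528.0, -485.0, 45.0]
side offcut 0.82 [307, 433] [648.0, -292.0, 19.0]
side dial_grip 0.76 [173, 273] [429.0, 231.0, 63.0]
side plate_mouth 0.76 [195, 330] [564.0, 153.0, 12.0]
```

View pics/top0.png

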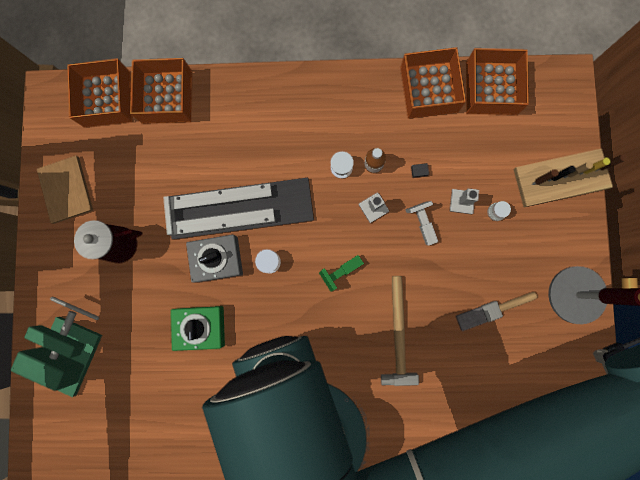

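View pics/side0.png

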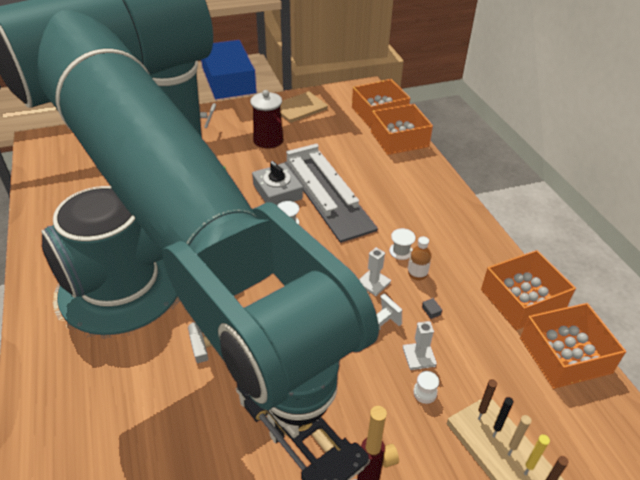

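Top view: grey dial at (210,258), plate with its apron pointing right (313,200), standing sticks at (375,207) and (465,200), one lying at (425,222). The green stick and green dial are decoys. That makes three sticks; next I measure the geometry.

Run:
```python
from h import *
p=dict(np.load("pics/top0.npz")); W=cloud(p); f=p["frame"].astype(int)
lum=f.sum(2); sat=f.max(2)-f.min(2)
def rect(name,u0,u1,v0,v1,z0,z1,cond=None):
    m=np.zeros((480,640),bool); m[v0:v1,u0:u1]=1
    m&=(W[...,2]>z0)&(W[...,2]<z1)
    if cond is not None: m&=cond
    q=np.float32(W[m][:,:2]); 
    if len(q)<4: print(name,len(q));return
    r=cv2.minAreaRect(q); print(name,len(q),np.round(r[0]),np.round(r[1]),round(r[2],1),'zmed',np.median(W[m][:,2]).round(1),np.median(q,0).round())
# corners of slab via image pixels on z=12
rect("slab",155,322,170,245,5,60)
rect("slab apron",155,322,170,245,7,18)
rect("rails",155,322,170,245,28,40)
rect("stop",155,322,170,245,41,60)
rect("box grey",180,250,230,285,38,50)
rect("bar grey",180,250,230,285,72,95)
rect("stick1 head",355,395,188,225,85,112)
rect("stick1 base",355,395,188,225,5,15)
rect("stick2 head",445,484,182,218,85,112)
rect("stick2 base",445,484,182,218,5,15)
rect("lying",405,445,195,250,10,75,sat<40)
rect("lying hi",405,445,195,250,33,75,sat<40)
rect("lying lo",405,445,195,250,10,33,sat<40)
for n,a in dict(spool1=(328,358,150,180),flux=(362,388,145,175),offc=(408,435,160,180),jar=(486,514,198,222),spool2=(252,284,247,275),green=(315,368,250,295)).items(): rect(n,*a,10,120)
big=[cv2.resize(p["frame"][180:250,350:520],None,fx=4,fy=4,interpolation=cv2.INTER_CUBIC),cv2.resize(p["frame"][170:290,155:325],None,fx=4,fy=4,interpolation=cv2.INTER_CUBIC)]
im=np.vstack(big)[:,:,::-1]; im=cv2.resize(im,None,fx=.78,fy=.78); print(im.shape); cv2.imwrite("pics/crop0.png",im)
```

```text
slab 6743 [557. 180.] [406. 182.] 88.4 zmed 15.5 [556. 176.]
slab apron 3243 [542. 182.] [145. 395.] 6.4 zmed 10.9 [561.  90.]
rails 2554 [534. 210.] [139. 262.] 6.2 zmed 32.0 [548. 210.]
stop 499 [506. 272.] [212.  87.] 58.3 zmed 44.7 [482. 261.]
box grey 1532 [447. 233.] [127. 131.] 8.6 zmed 44.1 [433. 221.]
bar grey 138 [434. 226.] [15. 47.] 22.5 zmed 86.8 [434. 225.]
stick1 head 141 [ 555. -168.] [26. 26.] 29.0 zmed 98.3 [ 555. -167.]
stick1 base 303 [ 550. -170.] [67. 56.] 29.7 zmed 8.7 [ 546. -161.]
stick2 head 155 [ 567. -387.] [27. 28.] 79.3 zmed 98.0 [ 565. -385.]
stick2 base 305 [ 563. -381.] [76. 62.] 56.9 zmed 8.2 [ 556. -377.]
lying 530 [ 509. -289.] [103.  57.] 18.7 zmed 30.2 [ 511. -289.]
lying hi 162 [ 526. -284.] [60. 57.] 19.7 zmed 52.4 [ 544. -279.]
lying lo 368 [ 508. -283.] [103.  48.] 14.6 zmed 28.0 [ 496. -292.]
spool1 414 [661. -91.] [53. 55.] 89.0 zmed 48.4 [660. -91.]
flux 411 [ 664. -170.] [47. 44.] 58.2 zmed 73.9 [ 657. -168.]
offc 203 [ 646. -286.] [31. 41.] 5.9 zmed 17.9 [ 645. -285.]
jar 337 [ 538. -469.] [42. 41.] 57.6 zmed 46.5 [ 536. -465.]
spool2 424 [425.  94.] [54. 54.] 62.5 zmed 48.6 [425.  95.]
green 504 [400. -88.] [ 56. 104.] 31.8 zmed 31.1 [397. -82.]
(593, 530, 3)
```

View pics/crop0.png

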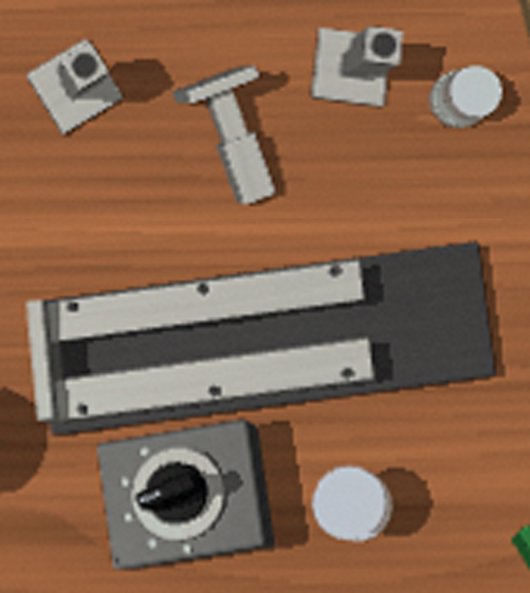

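```bash
cat > plan.py <<'E'
"""plan.py x y z yaw: pose error to a tool-down target (yaw of tool y, deg, mod 180); rows in shares"""
import sys; from h import *
def show(t,yaw=None):
    s=get_state(); p=np.array(s["ee_pos"]); q=R.from_quat(np.roll(s["orientation"],-1)); M=q.as_matrix()
    c=np.degrees(np.arctan2(M[1,1],M[0,1]))
    if yaw is None: yaw=c
    y=np.radians(c+(yaw-c+90)%180-90)
    T=np.c_[[-np.sin(y),np.cos(y),0],[np.cos(y),np.sin(y),0],[0,0,-1]]
    rv=R.from_matrix(M.T@T).as_rotvec()
    print("t",round(s["time_s"],1),"at",p.round(1),"yaw",c.round(1),"tilt",np.degrees(np.arccos(-M[2,2])).round(2),"w",round(s["gripper_width"],1),"F",np.round(s["wrist_force"],1),"j",np.round(s["joints"],2))
    print("turn shares",(rv/.12).round(2)," then shift shares",(T.T@(np.array(t)-p)/250).round(3),"mm",(np.array(t)-p).round())
if __name__=="__main__": a=list(map(float,sys.argv[1:])); show(a[:3],a[3] if len(a)>3 else None)
E
python3 - <<'E'
from h import *
p=dict(np.load("pics/top0.npz"))
def px(x,y): return [155+x/3.12,170+(y-218.4)/3.12]
A=world(p,[px(476,242),px(495,377),px(55,434)],12); print("apron corners, far slab corner",A.round(1).tolist())
B=world(p,[px(359,262),px(365,300),px(370,338),px(377,380),px(58,305),px(67,418)],33); print("rails",B.round(1).tolist())
e=A[1]-A[0]; print("edge",np.degrees(np.arctan2(e[1],e[0])),np.hypot(*e[:2]))
# rails: direction from cloud inliers
W=cloud(p); f=p["frame"].astype(int); lum=f.sum(2); m=np.zeros((480,640),bool); m[170:245,165:285]=1
m&=(W[...,2]>29)&(W[...,2]<37)&(lum>420)
q=np.float32(W[m][:,:2]); r=cv2.minAreaRect(q); print(r)
E
python3 -m creep '[{"rz":-1},{"rz":-1},{"rz":-1},{"rz":-1},{"rz":-1},{"rz":-1},{"rz":-1},{"rz":-1}]'; python3 -m creep '[{"rz":-1},{"rz":-1},{"rz":-1},{"rz":-1},{"rz":-1},{"rz":-0.4},{"rz":0}]'; python3 plan.py 434 226 200 22.5
```

```text
apron corners, far slab corner [[633.2, -4.9, 12.0], [523.7, -18.5, 12.0], [485.3, 334.4, 12.0]]
rails [[614.6, 86.5, 33.0], [584.1, 81.9, 33.0], [553.8, 78.2, 33.0], [520.5, 72.9, 33.0], [585.9, 326.5, 33.0], [495.6, 317.9, 33.0]]
edge -172.9381729276258 110.29298431120236
((556.7435913085938, 203.07737731933594), (93.55445098876953, 241.82362365722656), 6.487308979034424)
t 1.0 at [ 234.5 -633.   237.4] yaw -69.7 tilt 0.0 w 93.0 F [-0.1 -0.5 -0. ] j [-1.25  0.12  1.44 -0.    1.58 -0.04]
turn shares [-0.    0.   12.77]  then shift shares [-2.869 -2.052  0.15 ] mm [200. 859. -37.]$[0]: bad value
$[0]: bad value
```

```bash
python3 -m creep '[{"rx":0,"ry":0,"rz":-1,"dx":0,"dy":0,"dz":0,"jaw":1},{"rx":0,"ry":0,"rz":-1,"dx":0,"dy":0,"dz":0,"jaw":1},{"rx":0,"ry":0,"rz":-1,"dx":0,"dy":0,"dz":0,"jaw":1},{"rx":0,"ry":0,"rz":-1,"dx":0,"dy":0,"dz":0,"jaw":1},{"rx":0,"ry":0,"rz":-1,"dx":0,"dy":0,"dz":0,"jaw":1},{"rx":0,"ry":0,"rz":-1,"dx":0,"dy":0,"dz":0,"jaw":1},{"rx":0,"ry":0,"rz":-1,"dx":0,"dy":0,"dz":0,"jaw":1},{"rx":0,"ry":0,"rz":-1,"dx":0,"dy":0,"dz":0,"jaw":1}]'; python3 -m creep '[{"rx":0,"ry":0,"rz":-1,"dx":0,"dy":0,"dz":0,"jaw":1},{"rx":0,"ry":0,"rz":-1,"dx":0,"dy":0,"dz":0,"jaw":1},{"rx":0,"ry":0,"rz":-1,"dx":0,"dy":0,"dz":0,"jaw":1},{"rx":0,"ry":0,"rz":-1,"dx":0,"dy":0,"dz":0,"jaw":1},{"rx":0,"ry":0,"rz":-1,"dx":0,"dy":0,"dz":0,"jaw":1},{"rx":0,"ry":0,"rz":-0.4,"dx":0,"dy":0,"dz":0,"jaw":1}]';  python3 plan.py 434 226 200 22.5; python3 -m creep '[{"rz":0,"jaw":1}]'
```

```text
time_s: 1.8
ee_pos: [234.5, -633.0, 237.5]
orientation: [0.0, 0.79, 0.613, -0.0]
wrist_force: [-0.7, -1.2, 0.0]
gripper_width: 93.0
gripper_force: 0.0
time_s: 2.4
ee_pos: [234.5, -633.0, 237.5]
orientation: [0.0, 0.554, 0.833, 0.0]
wrist_force: [-0.4, -0.4, 0.4]
gripper_width: 92.9
gripper_force: 0.0
t 2.4 at [ 234.5 -633.   237.5] yaw 22.7 tilt 0.0 w 92.9 F [-0.4 -0.4  0.4] j [-1.25  0.12  1.44  0.    1.58 -1.65]
turn shares [ 0.   -0.    0.03]  then shift shares [2.869 2.052 0.15 ] mm [200. 859. -37.]$[0]: bad value
```

```bash
for i in 1; do python3 -m creep '[{"rx":0,"ry":0,"rz":0,"dx":0.143,"dy":0.103,"dz":0,"jaw":1},{"rx":0,"ry":0,"rz":0,"dx":0.143,"dy":0.103,"dz":0,"jaw":1},{"rx":0,"ry":0,"rz":0,"dx":0.143,"dy":0.103,"dz":0,"jaw":1},{"rx":0,"ry":0,"rz":0,"dx":0.143,"dy":0.103,"dz":0,"jaw":1},{"rx":0,"ry":0,"rz":0,"dx":0.143,"dy":0.103,"dz":0,"jaw":1},{"rx":0,"ry":0,"rz":0,"dx":0.143,"dy":0.103,"dz":0,"jaw":1},{"rx":0,"ry":0,"rz":0,"dx":0.143,"dy":0.103,"dz":0,"jaw":1},{"rx":0,"ry":0,"rz":0,"dx":0.143,"dy":0.103,"dz":0,"jaw":1}]'; done;  python3 -m creep '[{"rx":0,"ry":0,"rz":0,"dx":0.143,"dy":0.103,"dz":0,"jaw":1},{"rx":0,"ry":0,"rz":0,"dx":0.143,"dy":0.103,"dz":0,"jaw":1},{"rx":0,"ry":0,"rz":0,"dx":0.143,"dy":0.103,"dz":0,"jaw":1},{"rx":0,"ry":0,"rz":0,"dx":0.143,"dy":0.103,"dz":0,"jaw":1},{"rx":0,"ry":0,"rz":0,"dx":0.143,"dy":0.103,"dz":0,"jaw":1},{"rx":0,"ry":0,"rz":0,"dx":0.143,"dy":0.103,"dz":0,"jaw":1},{"rx":0,"ry":0,"rz":0,"dx":0.143,"dy":0.103,"dz":0,"jaw":1},{"rx":0,"ry":0,"rz":0,"dx":0.143,"dy":0.103,"dz":0,"jaw":1}]'; python3 plan.py 434 226 200 22.5
```

```text
time_s: 3.2
ee_pos: [315.5, -288.3, 237.6]
orientation: [0.0, 0.556, 0.831, -0.0]
wrist_force: [1.4, -0.6, -0.2]
gripper_width: 93.0
gripper_force: 0.0
time_s: 4.0
ee_pos: [396.6, 55.0, 237.8]
orientation: [0.001, 0.556, 0.831, 0.0]
wrist_force: [0.7, -1.7, 0.4]
gripper_width: 93.0
gripper_force: 0.0
t 4.0 at [396.6  55.  237.8] yaw 22.5 tilt 0.07 w 93.0 F [ 0.7 -1.7  0.4] j [ 0.07 -0.51  1.98 -0.    1.67 -0.32]
turn shares [ 0.01  0.   -0.  ]  then shift shares [0.575 0.4   0.151] mm [ 37. 171. -38.]
```

```bash
python3 -m creep '[{"rx":0,"ry":0,"rz":0,"dx":0.143,"dy":0.1,"dz":0.03,"jaw":1},{"rx":0,"ry":0,"rz":0,"dx":0.143,"dy":0.1,"dz":0.03,"jaw":1},{"rx":0,"ry":0,"rz":0,"dx":0.143,"dy":0.1,"dz":0.04,"jaw":1},{"rx":0,"ry":0,"rz":0,"dx":0.143,"dy":0.1,"dz":0.05,"jaw":1},{"rx":0,"ry":0,"rz":0,"dx":0,"dy":0,"dz":0,"jaw":1}]' >/dev/null; python3 plan.py 434 226 82 22.5
python3 - <<'E'
from h import *
p=capture("wrist"); save(p,"w1.png"); W=cloud(p); f=p["frame"].astype(int)
m=(W[...,2]>75)&(W[...,2]<95)&(np.hypot(W[...,0]-434,W[...,1]-226)<35)
r=cv2.minAreaRect(np.float32(W[m][:,:2])); print(m.sum(),r, np.median(W[m],0))
g=m&(f.max(2)>180); print("pointer",g.sum(), W[g].mean(0) if g.any() else '')
m=(W[...,2]>41)&(W[...,2]<49)&(np.hypot(W[...,0]-434,W[...,1]-226)<90); print(cv2.minAreaRect(np.float32(W[m][:,:2])))
E
```

```text
t 4.5 at [434.1 226.9 197.8] yaw 22.7 tilt 0.17 w 93.0 F [-0.2 -0.   0.5] j [ 0.43 -0.28  1.88  0.    1.55  0.03]
turn shares [-0.02 -0.01  0.02]  then shift shares [-0.003 -0.002  0.463] mm [  -0.   -1. -116.]
1015 ((433.7051696777344, 225.32325744628906), (13.704303741455078, 45.30303955078125), 22.74165153503418) [433.23213308 226.55292122  86.83253493]
pointer 42 [429.27784469 236.08549149  87.70020204]
((433.642822265625, 225.49331665039062), (99.10295104980469, 118.82039642333984), 8.277167320251465)
```

View pics/w1.png

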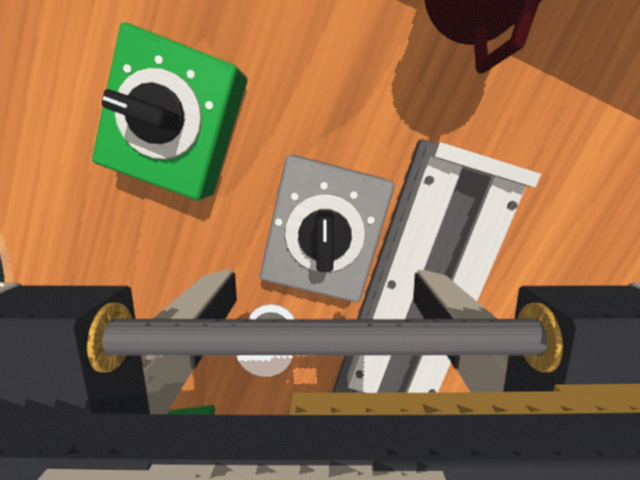

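Wrist view: the grey dial is at (323,235), with its bar vertical in the image, its pointer up, and between its dots (279,222) and (371,220). Descending, gripping and turning it anticlockwise.

```bash
python3 -m creep '[{"rx":0,"ry":0,"rz":0,"dx":-0.005,"dy":-0.003,"dz":0.16,"jaw":1},{"rx":0,"ry":0,"rz":0,"dx":0,"dy":0,"dz":0.16,"jaw":1},{"rx":0,"ry":0,"rz":0,"dx":0,"dy":0,"dz":0.143,"jaw":1},{"rx":0,"ry":0,"rz":0,"dx":0,"dy":0,"dz":0,"jaw":-1},{"rx":0,"ry":0,"rz":0,"dx":0,"dy":0,"dz":0,"jaw":-1},{"rx":0,"ry":0,"rz":0,"dx":0,"dy":0,"dz":0,"jaw":-1},{"rx":0,"ry":0,"rz":0,"dx":0,"dy":0,"dz":0,"jaw":-1},{"rx":0,"ry":0,"rz":0,"dx":0,"dy":0,"dz":0,"jaw":-1}]'; python3 -m creep '[{"rx":0,"ry":0,"rz":0,"dx":0,"dy":0,"dz":0,"jaw":-1},{"rx":0,"ry":0,"rz":0,"dx":0,"dy":0,"dz":0,"jaw":-1},{"rx":0,"ry":0,"rz":0,"dx":0,"dy":0,"dz":0,"jaw":-1},{"rx":0,"ry":0,"rz":0,"dx":0,"dy":0,"dz":0,"jaw":-1}]' | tail -2;  python3 -c "
from h import *;print(get_state()['wrist_torque'])"; python3 plan.py 433.7 225.4 82
```

```text
time_s: 5.35
ee_pos: [434.8, 222.1, 85.6]
orientation: [0.001, 0.556, 0.831, 0.001]
wrist_force: [-0.1, -0.1, 0.3]
gripper_width: 57.4
gripper_force: 0.0
gripper_width: 26.0
gripper_force: 0.0
[-0.02827652 -0.14770533  0.01741081]
t 5.8 at [434.3 222.   84.2] yaw 22.5 tilt 0.01 w 26.0 F [-0.1  0.2 -0.3] j [ 0.42 -0.22  2.01 -0.    1.34  0.03]
turn shares [-0.  0.  0.]  then shift shares [0.014 0.003 0.009] mm [-1.  3. -2.]
```

```bash
python3 -m creep '[{"rx":0,"ry":0,"rz":0,"dx":0.014,"dy":0.003,"dz":0.009,"jaw":-1},{"rx":0,"ry":0,"rz":0,"dx":0,"dy":0,"dz":0,"jaw":-1},{"rx":0,"ry":0,"rz":0,"dx":0,"dy":0,"dz":0,"jaw":-1},{"rx":0,"ry":0,"rz":0,"dx":0,"dy":0,"dz":0,"jaw":-1}]' | tail -3;python3 -m creep '[{"rx":0,"ry":0,"rz":-1,"dx":0,"dy":0,"dz":0,"jaw":-1},{"rx":0,"ry":0,"rz":-1,"dx":0,"dy":0,"dz":0,"jaw":-1},{"rx":0,"ry":0,"rz":-1,"dx":0,"dy":0,"dz":0,"jaw":-1},{"rx":0,"ry":0,"rz":-1,"dx":0,"dy":0,"dz":0,"jaw":-1},{"rx":0,"ry":0,"rz":-1,"dx":0,"dy":0,"dz":0,"jaw":-1},{"rx":0,"ry":0,"rz":-1,"dx":0,"dy":0,"dz":0,"jaw":-1},{"rx":0,"ry":0,"rz":-1,"dx":0,"dy":0,"dz":0,"jaw":-1},{"rx":0,"ry":0,"rz":-1,"dx":0,"dy":0,"dz":0,"jaw":-1}]' | tail -3;  python3 -c "
from h import *;print(get_state()['wrist_torque'])"; python3 plan.py 433.7 225.4 82
```

```text
wrist_force: [5.9, 4.2, -5.6]
gripper_width: 13.6
gripper_force: 30.0
wrist_force: [1.6, -0.9, -1.6]
gripper_width: 13.6
gripper_force: 30.0
[-0.09105186 -0.33288629 -0.03701625]
t 7.0 at [433.6 225.6  81.7] yaw 77.8 tilt 0.01 w 13.6 F [ 1.6 -0.9 -1.6] j [ 0.43 -0.21  2.01 -0.    1.34 -0.93]
turn shares [-0. -0. -0.]  then shift shares [-0.001 -0.001 -0.001] mm [ 0. -0.  0.]
```

```bash
python3 -m creep '[{"rx":0,"ry":0,"rz":-1,"dx":0,"dy":0,"dz":0,"jaw":-1},{"rx":0,"ry":0,"rz":-1,"dx":0,"dy":0,"dz":0,"jaw":-1},{"rx":0,"ry":0,"rz":-0.5,"dx":0,"dy":0,"dz":0,"jaw":-1}]' | tail -3;  python3 -c "
from h import *;print(get_state()['wrist_torque'])";python3 -m creep '[{"rx":0,"ry":0,"rz":-0.5,"dx":0,"dy":0,"dz":0,"jaw":-1},{"rx":0,"ry":0,"rz":0,"dx":0,"dy":0,"dz":0,"jaw":-1}]' | tail -3;  python3 -c "
from h import *;print(get_state()['wrist_torque'])"; python3 plan.py 433.7 225.4 82
```

```text
wrist_force: [0.9, -3.6, -0.0]
gripper_width: 13.4
gripper_force: 30.0
[-0.41413221 -0.32375438 -0.07092904]
wrist_force: [1.3, -2.2, -1.9]
gripper_width: 13.6
gripper_force: 30.0
[-0.51610108 -0.36793216  0.05028888]
t 7.5 at [433.6 225.3  81.7] yaw 98.2 tilt 0.04 w 13.6 F [ 1.3 -2.2 -1.9] j [ 0.43 -0.21  2.02 -0.    1.34 -1.29]
turn shares [-0.01 -0.   -0.  ]  then shift shares [-0.001  0.    -0.001] mm [0. 0. 0.]
```

```bash
T(){ python3 -c "
from h import *;s=get_state();print(np.round(s['wrist_torque'],2),s['gripper_width'].__round__(1),R.from_quat(np.roll(s['orientation'],-1)).as_matrix()[:,1].round(3))"; }
python3 -m creep '[{"rx":0,"ry":0,"rz":-0.5,"dx":0,"dy":0,"dz":0,"jaw":-1},{"rx":0,"ry":0,"rz":0,"dx":0,"dy":0,"dz":0,"jaw":-1}]' >/dev/null; T
python3 -m creep '[{"rx":0,"ry":0,"rz":-0.5,"dx":0,"dy":0,"dz":0,"jaw":-1},{"rx":0,"ry":0,"rz":0,"dx":0,"dy":0,"dz":0,"jaw":-1}]' >/dev/null; T
python3 -m creep '[{"rx":0,"ry":0,"rz":-0.5,"dx":0,"dy":0,"dz":0,"jaw":-1},{"rx":0,"ry":0,"rz":0,"dx":0,"dy":0,"dz":0,"jaw":-1}]' >/dev/null; T; python3 plan.py 433.7 225.4 82
```

```text
[-0.53 -0.02 -0.56] 14.0 [-0.199  0.98  -0.   ]
[-0.6  -0.06 -0.68] 14.9 [-0.257  0.967 -0.   ]
[-0.52 -0.16 -0.7 ] 15.3 [-0.314  0.95  -0.   ]
t 8.1 at [433.5 225.4  81.6] yaw 108.3 tilt 0.03 w 15.3 F [-0.1 -2.9 -2.8] j [ 0.43 -0.21  2.02 -0.    1.34 -1.46]
turn shares [-0. -0. -0.]  then shift shares [-0.001 -0.    -0.001] mm [0. 0. 0.]
```

```bash
python3 -m creep '[{"rx":0,"ry":0,"rz":0.6,"dx":0,"dy":0,"dz":0,"jaw":-1},{"rx":0,"ry":0,"rz":0,"dx":0,"dy":0,"dz":0,"jaw":1},{"rx":0,"ry":0,"rz":0,"dx":0,"dy":0,"dz":0,"jaw":1},{"rx":0,"ry":0,"rz":0,"dx":0,"dy":0,"dz":0,"jaw":1},{"rx":0,"ry":0,"rz":0,"dx":0,"dy":0,"dz":-0.15,"jaw":1},{"rx":0,"ry":0,"rz":0,"dx":0,"dy":0,"dz":-0.2,"jaw":1},{"rx":0,"ry":0,"rz":0,"dx":0,"dy":0,"dz":-0.2,"jaw":1},{"rx":0,"ry":0,"rz":0,"dx":0,"dy":0,"dz":-0.1,"jaw":1}]' | tail -3
python3 - <<'E'
from h import *
p=capture("wrist"); save(p,"w2.png"); W=cloud(p); f=p["frame"].astype(int)
m=(W[...,2]>75)&(W[...,2]<95)&(np.hypot(W[...,0]-434,W[...,1]-226)<35)
r=cv2.minAreaRect(np.float32(W[m][:,:2])); print(m.sum(),r)
g=m&(f.max(2)>180); print("pointer",g.sum(), W[g].mean(0) if g.any() else '')
# rails seen close
d=np.hypot(W[...,0]-555,W[...,1]-192)
m=(W[...,2]>30)&(W[...,2]<36)&(f.sum(2)>420)&(d<140); print("rails",m.sum(),cv2.minAreaRect(np.float32(W[m][:,:2])))
E
python3 plan.py 555 -168 200 29
```

```text
wrist_force: [0.8, -0.2, -0.7]
gripper_width: 65.9
gripper_force: 0.0
717 ((433.5258483886719, 224.68768310546875), (45.791141510009766, 13.962984085083008), 8.331684112548828)
pointer 44 [422.13400763 222.9477571   87.59949779]
rails 4184 ((555.1417846679688, 204.05224609375), (95.28943634033203, 249.72125244140625), 6.355467319488525)
t 8.9 at [434.7 226.1 251.9] yaw 104.3 tilt 0.45 w 70.1 F [0.1 0.2 4.4] j [ 0.43 -0.3   1.81  0.    1.63 -1.39]
turn shares [ 0.05  0.05 10.95]  then shift shares [-1.612 -0.343  0.208] mm [ 120. -394.  -52.]
```

View pics/w2.png

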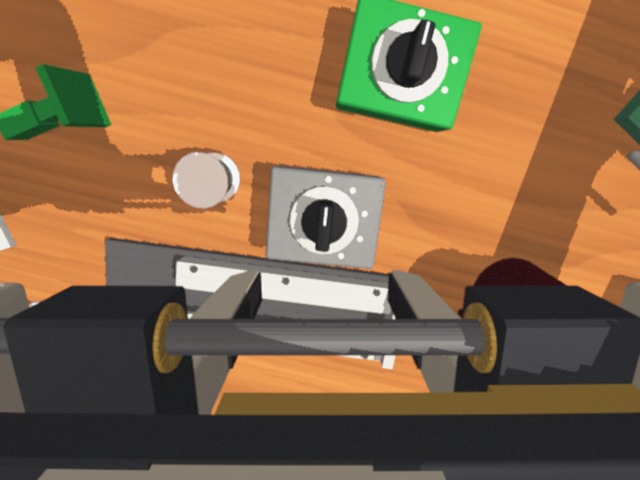

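Dial pointer now faces the robot (at the off end stop; torque confirmed it). Moving on to stick 1.

```bash
python3 -m creep '[{"rx":0,"ry":0,"rz":1,"dx":0,"dy":0,"dz":0,"jaw":1},{"rx":0,"ry":0,"rz":1,"dx":0,"dy":0,"dz":0,"jaw":1},{"rx":0,"ry":0,"rz":1,"dx":0,"dy":0,"dz":0,"jaw":1},{"rx":0,"ry":0,"rz":1,"dx":0,"dy":0,"dz":0,"jaw":1},{"rx":0,"ry":0,"rz":1,"dx":0,"dy":0,"dz":0,"jaw":1},{"rx":0,"ry":0,"rz":1,"dx":0,"dy":0,"dz":0,"jaw":1},{"rx":0,"ry":0,"rz":1,"dx":0,"dy":0,"dz":0,"jaw":1},{"rx":0,"ry":0,"rz":1,"dx":0,"dy":0,"dz":0,"jaw":1}]' >/dev/null;  python3 -m creep '[{"rx":0,"ry":0,"rz":1,"dx":0,"dy":0,"dz":0,"jaw":1},{"rx":0,"ry":0,"rz":1,"dx":0,"dy":0,"dz":0,"jaw":1},{"rx":0,"ry":0,"rz":0.95,"dx":0,"dy":0,"dz":0,"jaw":1}]'>/dev/null;  python3 -m creep '[{"rx":0,"ry":0,"rz":0,"dx":-0.17,"dy":-0.04,"dz":0,"jaw":1},{"rx":0,"ry":0,"rz":0,"dx":-0.18,"dy":-0.04,"dz":0,"jaw":1},{"rx":0,"ry":0,"rz":0,"dx":-0.18,"dy":-0.04,"dz":0,"jaw":1},{"rx":0,"ry":0,"rz":0,"dx":-0.18,"dy":-0.04,"dz":0,"jaw":1},{"rx":0,"ry":0,"rz":0,"dx":-0.18,"dy":-0.04,"dz":0,"jaw":1},{"rx":0,"ry":0,"rz":0,"dx":-0.18,"dy":-0.04,"dz":0,"jaw":1},{"rx":0,"ry":0,"rz":0,"dx":-0.18,"dy":-0.04,"dz":0,"jaw":1},{"rx":0,"ry":0,"rz":0,"dx":-0.18,"dy":-0.04,"dz":0.05,"jaw":1}]'>/dev/null; python3 -m creep '[{"rx":0,"ry":0,"rz":0,"dx":-0.16,"dy":-0.025,"dz":0.15,"jaw":1},{"rx":0,"ry":0,"rz":0,"dx":0,"dy":0,"dz":0,"jaw":1}]' >/dev/null
cat > see.py <<'E'
"""see.py x y: head and base of a standing stick near x,y from wrist; plan to it"""
import sys; from h import *; from plan import show
x,y=map(float,sys.argv[1:3]); p=capture("wrist"); W=cloud(p); d=np.hypot(W[...,0]-x,W[...,1]-y)
s=p["frame"].astype(int); s=s.max(2)-s.min(2)
for n,a,b in (("head",92,120),("base",5,14)):
    m=(d<55)&(W[...,2]>a)&(W[...,2]<b)&(s<40)
    if m.sum()>10:
        r=cv2.minAreaRect(np.float32(W[m][:,:2])); print(n,m.sum(),np.round(r[0],1),np.round(r[1],1),round(r[2],1),"z",np.median(W[m][:,2]).round(1))
        if n=="head": h=r
if len(sys.argv)>3: save(p,sys.argv[3])
c=h[2]; c=c if c<60 else c-90
show([*h[0],76],c)
E
python3 see.py 555 -168 w3.png
```

```text
head 1209 [ 554.7 -169.1] [25.3 26.4] 29.4 z 98.3
base 1941 [ 554.5 -168.7] [55.5 55.6] 30.1 z 8.2
t 11.1 at [ 548.9 -161.7  195.2] yaw 28.9 tilt 0.25 w 92.8 F [-0.1  1.   0.7] j [-0.33 -0.09  1.72  0.    1.52 -0.83]
turn shares [-0.02 -0.03 -0.08]  then shift shares [-0.037  0.006  0.477] mm [   6.   -7. -119.]
```

View pics/w3.png

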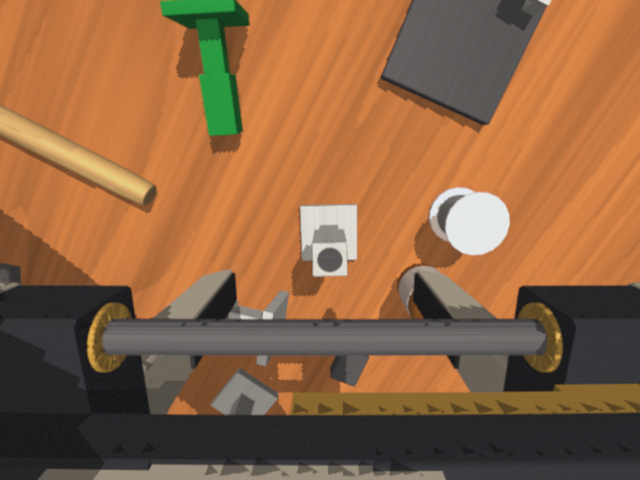

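Stick 1 stands at (328,255) in the wrist view, with the flux bottle at (415,290) clear of the right finger. Grasping its head.

```bash
python3 -m creep '[{"rx":0,"ry":0,"rz":-0.08,"dx":-0.037,"dy":0.006,"dz":0,"jaw":1},{"rx":0,"ry":0,"rz":0,"dx":0,"dy":0,"dz":0.1,"jaw":1},{"rx":0,"ry":0,"rz":0,"dx":0,"dy":0,"dz":0.19,"jaw":1},{"rx":0,"ry":0,"rz":0,"dx":0,"dy":0,"dz":0.187,"jaw":1},{"rx":0,"ry":0,"rz":0,"dx":0,"dy":0,"dz":0,"jaw":1},{"rx":0,"ry":0,"rz":0,"dx":0,"dy":0,"dz":0,"jaw":-1},{"rx":0,"ry":0,"rz":0,"dx":0,"dy":0,"dz":0,"jaw":-1},{"rx":0,"ry":0,"rz":0,"dx":0,"dy":0,"dz":0,"jaw":-1}]' >/dev/null; python3 plan.py 554.7 -169 76;  python3 -m creep '[{"rx":0,"ry":0,"rz":0,"dx":0,"dy":0,"dz":0,"jaw":-1},{"rx":0,"ry":0,"rz":0,"dx":0,"dy":0,"dz":0,"jaw":-1},{"rx":0,"ry":0,"rz":0,"dx":0,"dy":0,"dz":0,"jaw":-1},{"rx":0,"ry":0,"rz":0,"dx":0,"dy":0,"dz":0,"jaw":-1},{"rx":0,"ry":0,"rz":0,"dx":0,"dy":0,"dz":0,"jaw":-1},{"rx":0,"ry":0,"rz":0,"dx":0,"dy":0,"dz":0,"jaw":-1}]'
```

```text
t 11.8 at [ 556.6 -168.    81.7] yaw 29.6 tilt 0.22 w 73.5 F [0.5 0.1 0.2] j [-0.34 -0.    1.82  0.    1.32 -0.85]
turn shares [ 0.02  0.02 -0.  ]  then shift shares [ 0.    -0.009  0.023] mm [-2. -1. -6.]
time_s: 12.45
ee_pos: [555.3, -167.8, 78.7]
orientation: [-0.0, 0.503, 0.864, -0.0]
wrist_force: [-0.6, -0.4, -3.1]
gripper_width: 26.0
gripper_force: 29.5
```

```bash
python3 -m creep '[{"rx":0,"ry":0,"rz":0,"dx":0,"dy":0,"dz":-0.08,"jaw":-1},{"rx":0,"ry":0,"rz":0,"dx":0,"dy":0,"dz":-0.08,"jaw":-1},{"rx":0,"ry":0,"rz":0.85,"dx":0,"dy":0,"dz":0,"jaw":-1},{"rx":0,"ry":0,"rz":0.85,"dx":0,"dy":0,"dz":0,"jaw":-1},{"rx":0,"ry":0,"rz":0.85,"dx":0,"dy":0,"dz":0,"jaw":-1},{"rx":0,"ry":0,"rz":0.85,"dx":0,"dy":0,"dz":0,"jaw":-1},{"rx":0,"ry":0,"rz":0,"dx":0,"dy":0,"dz":0,"jaw":-1}]'|tail -2; python3 plan.py 573.6 36.1 118.7 6.4
```

```text
gripper_width: 25.9
gripper_force: 30.0
t 13.2 at [ 555.1 -167.7  118.2] yaw 6.1 tilt 0.05 w 25.9 F [ 0.4 -0.5 -3.7] j [-0.34 -0.03  1.79  0.    1.38 -0.44]
turn shares [-0.01 -0.   -0.05]  then shift shares [ 0.802  0.164 -0.002] mm [ 18. 204.   0.]
```

```bash
python3 -m creep '[{"rx":0,"ry":0,"rz":-0.05,"dx":0.134,"dy":0.027,"dz":0,"jaw":-1},{"rx":0,"ry":0,"rz":0,"dx":0.134,"dy":0.027,"dz":0,"jaw":-1},{"rx":0,"ry":0,"rz":0,"dx":0.134,"dy":0.027,"dz":0,"jaw":-1},{"rx":0,"ry":0,"rz":0,"dx":0.134,"dy":0.027,"dz":0,"jaw":-1},{"rx":0,"ry":0,"rz":0,"dx":0.134,"dy":0.027,"dz":0,"jaw":-1},{"rx":0,"ry":0,"rz":0,"dx":0.134,"dy":0.027,"dz":0,"jaw":-1},{"rx":0,"ry":0,"rz":0,"dx":0,"dy":0,"dz":0,"jaw":-1},{"rx":0,"ry":0,"rz":0,"dx":0,"dy":0,"dz":0,"jaw":-1}]'|tail -2; python3 plan.py 573.6 36.1 93 6.4
python3 - <<'E'
from h import *
p=capture("wrist"); save(p,"w4.png"); W=cloud(p); f=p["frame"].astype(int)
d=np.hypot(W[...,0]-555,W[...,1]-192)
m=(W[...,2]>30)&(W[...,2]<36)&(f.sum(2)>420)&(d<150); print("rails",m.sum(),cv2.minAreaRect(np.float32(W[m][:,:2])))
p=capture("side"); c=p["frame"][120:330,230:450]; cv2.imwrite("pics/s4.png",cv2.resize(c,None,fx=2.7,fy=2.7)[:,:,::-1])
E
```

```text
gripper_width: 25.7
gripper_force: 30.0
t 13.9 at [572.9  37.  118.4] yaw 6.7 tilt 0.03 w 25.7 F [ 0.8 -0.1 -4. ] j [ 0.02 -0.05  1.8  -0.    1.39 -0.1 ]
turn shares [-0.    0.    0.05]  then shift shares [-0.004  0.003  0.102] mm [  1.  -1. -25.]
rails 17234 ((563.5301513671875, 138.138916015625), (94.71803283691406, 114.2182846069336), 6.6606879234313965)
```

View pics/w4.png

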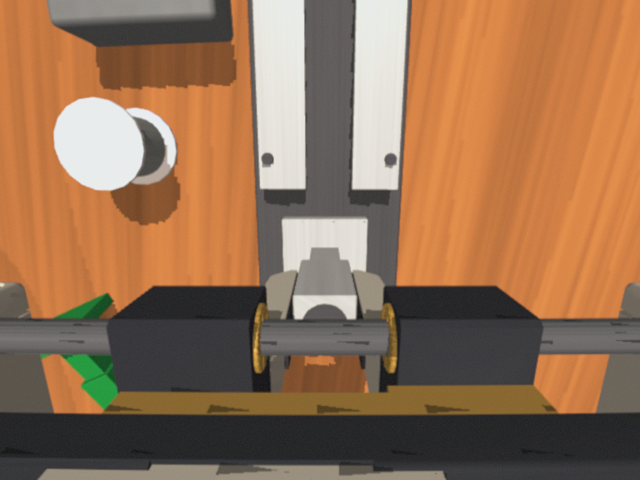

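```bash
python3 -m creep '[{"rx":0,"ry":0,"rz":0.02,"dx":0,"dy":0.007,"dz":0.05,"jaw":-1},{"rx":0,"ry":0,"rz":0,"dx":0,"dy":0,"dz":0.053,"jaw":-1},{"rx":0,"ry":0,"rz":0,"dx":0,"dy":0,"dz":0,"jaw":-1},{"rx":0,"ry":0,"rz":0,"dx":0,"dy":0,"dz":0,"jaw":-1}]'|tail -3; python3 plan.py 545.4 294 92.5 6.5
```

```text
wrist_force: [-0.5, 0.5, -3.3]
gripper_width: 25.9
gripper_force: 30.0
t 14.4 at [574.3  36.3  92. ] yaw 6.4 tilt 0.09 w 25.9 F [-0.5  0.5 -3.3] j [ 0.02 -0.02  1.82 -0.    1.34 -0.09]
turn shares [-0.01 -0.   -0.02]  then shift shares [ 1.037  0.002 -0.002] mm [-29. 258.   1.]
```

View pics/s4.png

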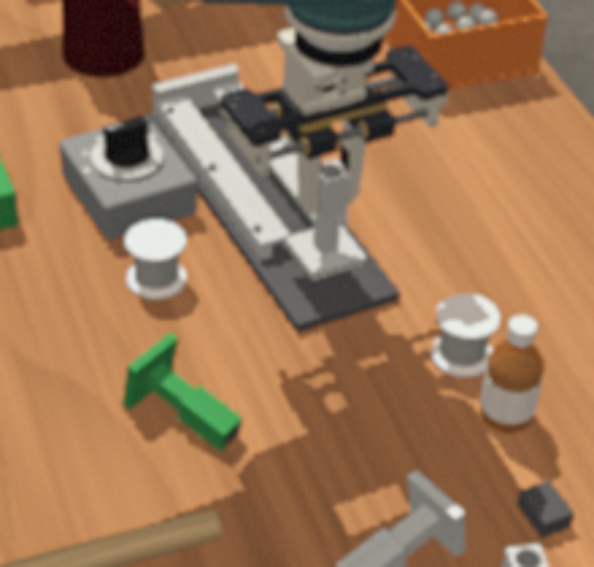

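Stick 1 hangs upright over the apron, aligned with the slot. Sliding it in.

```bash
python3 -m creep '[{"rx":0,"ry":0,"rz":0,"dx":0.07,"dy":0.0,"dz":0,"jaw":-1},{"rx":0,"ry":0,"rz":0,"dx":0.07,"dy":0,"dz":0,"jaw":-1},{"rx":0,"ry":0,"rz":0,"dx":0.07,"dy":0,"dz":0,"jaw":-1},{"rx":0,"ry":0,"rz":0,"dx":0.07,"dy":0,"dz":0,"jaw":-1},{"rx":0,"ry":0,"rz":0,"dx":0.07,"dy":0,"dz":0,"jaw":-1},{"rx":0,"ry":0,"rz":0,"dx":0.07,"dy":0,"dz":0,"jaw":-1},{"rx":0,"ry":0,"rz":0,"dx":0,"dy":0,"dz":0,"jaw":-1}]'|tail -3; python3 plan.py 545.4 294 92.5 6.5
```

```text
wrist_force: [-0.4, -0.3, -3.5]
gripper_width: 26.0
gripper_force: 30.0
t 15.2 at [562.7 142.4  92.8] yaw 6.5 tilt 0.03 w 26.0 F [-0.4 -0.3 -3.5] j [ 0.2  -0.01  1.81  0.    1.34  0.09]
turn shares [-0.   -0.   -0.01]  then shift shares [ 0.61  -0.     0.001] mm [-17. 152.  -0.]
```

```bash
python3 -m creep '[{"rx":0,"ry":0,"rz":0,"dx":0.1,"dy":0.0,"dz":0,"jaw":-1},{"rx":0,"ry":0,"rz":0,"dx":0.1,"dy":0,"dz":0,"jaw":-1},{"rx":0,"ry":0,"rz":0,"dx":0.1,"dy":0,"dz":0,"jaw":-1},{"rx":0,"ry":0,"rz":0,"dx":0.1,"dy":0,"dz":0,"jaw":-1},{"rx":0,"ry":0,"rz":0,"dx":0.1,"dy":0,"dz":0,"jaw":-1},{"rx":0,"ry":0,"rz":0,"dx":0.05,"dy":0,"dz":0,"jaw":-1},{"rx":0,"ry":0,"rz":0,"dx":0.04,"dy":0,"dz":0,"jaw":-1},{"rx":0,"ry":0,"rz":0,"dx":0,"dy":0,"dz":0.006,"jaw":-1}]'|tail -3; python3 plan.py 545.4 294 92.5 6.5
```

```text
wrist_force: [0.8, -0.3, -3.0]
gripper_width: 25.9
gripper_force: 30.0
t 15.9 at [546.8 287.9  91.5] yaw 6.4 tilt 0.01 w 25.9 F [ 0.8 -0.3 -3. ] j [ 0.44  0.07  1.73 -0.    1.34  0.33]
turn shares [ 0.   -0.   -0.01]  then shift shares [ 0.025 -0.003 -0.004] mm [-1.  6.  1.]
```

```bash
python3 -m creep '[{"rx":0,"ry":0,"rz":0,"dx":0,"dy":0,"dz":0.003,"jaw":1},{"rx":0,"ry":0,"rz":0,"dx":0,"dy":0,"dz":0,"jaw":1},{"rx":0,"ry":0,"rz":0,"dx":0,"dy":0,"dz":0,"jaw":1},{"rx":0,"ry":0,"rz":0,"dx":0,"dy":0,"dz":-0.1,"jaw":1},{"rx":0,"ry":0,"rz":0,"dx":0,"dy":0,"dz":-0.2,"jaw":1},{"rx":0,"ry":0,"rz":0,"dx":0,"dy":0,"dz":-0.2,"jaw":1},{"rx":0,"ry":0,"rz":0,"dx":0,"dy":0,"dz":0,"jaw":1}]'|tail -3; python3 plan.py 567 -386 200 -11
python3 - <<'E'
from h import *
p=capture("top"); save(p,"top1.png")
for f in find_in(p,"stick_a"):
    r,c=f["point"]; print(round(f["score"],2),[int(r),int(c)],world(p,[c,r])[0].round().tolist())
W=cloud(p)
for (x,y) in ((555,287),(567,-386)):
    m=(np.hypot(W[...,0]-x,W[...,1]-y)<60)&(W[...,2]>90); q=np.float32(W[m][:,:2]); print(m.sum(), cv2.minAreaRect(q) if m.sum()>4 else '')
E
```

```text
wrist_force: [0.2, 0.8, 0.5]
gripper_width: 77.4
gripper_force: 0.0
t 16.6 at [548.6 288.  223.8] yaw 6.3 tilt 0.59 w 77.4 F [0.2 0.8 0.5] j [ 0.44 -0.01  1.59 -0.    1.55  0.33]
turn shares [ 0.08 -0.04  2.52]  then shift shares [-2.633  0.587  0.095] mm [  18. -674.  -24.]
0.94 [199, 468] [555.0, -379.0, 99.0]
0.87 [212, 189] [544.0, 275.0, 67.0]
0.78 [224, 428] [507.0, -297.0, 29.0]
0.61 [269, 340] [403.0, -82.0, 24.0]
5447 ((547.3204345703125, 281.55242919921875), (98.49862670898438, 119.38255310058594), 35.05811309814453)
143 ((566.2123413085938, -386.38916015625), (27.541393280029297, 26.43874740600586), 80.03475189208984)
```

View pics/top1.png

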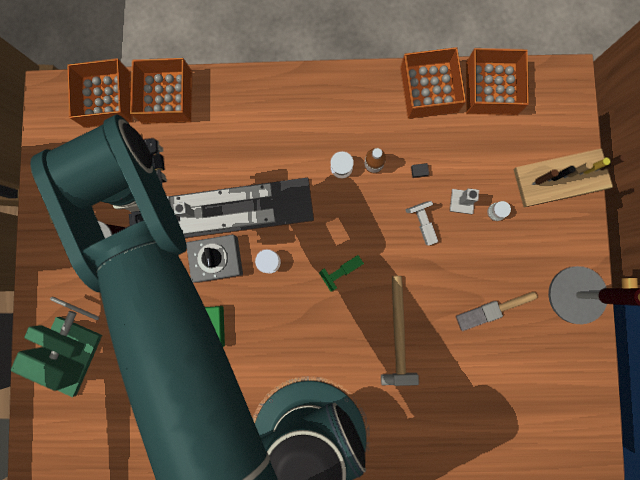

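Top view: stick 1 is in the channel near (180,208), and the others (465,200) and (425,222) are unmoved. Nothing was hidden under the arm, so there are three sticks. Moving to stick 2.

```bash
python3 -m creep '[{"rx":0,"ry":0,"rz":0.84,"dx":0,"dy":0,"dz":0,"jaw":1},{"rx":0,"ry":0,"rz":0.84,"dx":0,"dy":0,"dz":0,"jaw":1},{"rx":0,"ry":0,"rz":0.84,"dx":0,"dy":0,"dz":0,"jaw":1},{"rx":0,"ry":0,"rz":0,"dx":-0.176,"dy":0.039,"dz":0,"jaw":1},{"rx":0,"ry":0,"rz":0,"dx":-0.176,"dy":0.039,"dz":0,"jaw":1},{"rx":0,"ry":0,"rz":0,"dx":-0.176,"dy":0.039,"dz":0,"jaw":1},{"rx":0,"ry":0,"rz":0,"dx":-0.176,"dy":0.039,"dz":0,"jaw":1},{"rx":0,"ry":0,"rz":0,"dx":-0.176,"dy":0.039,"dz":0,"jaw":1}]'|tail -3;python3 -m creep '[{"rx":0,"ry":0,"rz":0,"dx":-0.176,"dy":0.039,"dz":0,"jaw":1},{"rx":0,"ry":0,"rz":0,"dx":-0.176,"dy":0.039,"dz":0,"jaw":1},{"rx":0,"ry":0,"rz":0,"dx":-0.176,"dy":0.039,"dz":0,"jaw":1},{"rx":0,"ry":0,"rz":0,"dx":-0.176,"dy":0.039,"dz":0,"jaw":1},{"rx":0,"ry":0,"rz":0,"dx":-0.176,"dy":0.039,"dz":0,"jaw":1},{"rx":0,"ry":0,"rz":0,"dx":-0.176,"dy":0.039,"dz":0,"jaw":1},{"rx":0,"ry":0,"rz":0,"dx":-0.176,"dy":0.039,"dz":0,"jaw":1},{"rx":0,"ry":0,"rz":0,"dx":-0.176,"dy":0.039,"dz":0,"jaw":1}]'|tail -3; python3 -m creep '[{"rx":0,"ry":0,"rz":0,"dx":-0.176,"dy":0.039,"dz":0,"jaw":1},{"rx":0,"ry":0,"rz":0,"dx":-0.176,"dy":0.039,"dz":0.08,"jaw":1},{"rx":0,"ry":0,"rz":0,"dx":0,"dy":0,"dz":0,"jaw":1},{"rx":0,"ry":0,"rz":0,"dx":0,"dy":0,"dz":0,"jaw":1}]'|tail -3; python3 see.py 567 -386
```

```text
wrist_force: [-0.4, -0.3, 0.7]
gripper_width: 92.9
gripper_force: 0.0
wrist_force: [0.7, 0.3, 0.4]
gripper_width: 92.9
gripper_force: 0.0
wrist_force: [1.2, 1.0, 0.7]
gripper_width: 92.9
gripper_force: 0.0
head 1227 [ 565.9 -389. ] [26.4 25.8] 80.8 z 98.3
base 1894 [ 566.1 -389.1] [56.  55.5] 81.1 z 8.2
t 18.8 at [ 564.5 -387.8  194.5] yaw -11.0 tilt 0.11 w 92.9 F [ 0.3 -1.4  0.3] j [-0.64  0.15  1.47  0.    1.52 -0.45]
turn shares [-0.01 -0.01 -0.26]  then shift shares [-0.004  0.006  0.474] mm [   1.   -1. -118.]
```

```bash
python3 -m creep '[{"rx":0,"ry":0,"rz":-0.26,"dx":-0.004,"dy":0.006,"dz":0.1,"jaw":1},{"rx":0,"ry":0,"rz":0,"dx":0,"dy":0,"dz":0.19,"jaw":1},{"rx":0,"ry":0,"rz":0,"dx":0,"dy":0,"dz":0.184,"jaw":1},{"rx":0,"ry":0,"rz":0,"dx":0,"dy":0,"dz":0,"jaw":1},{"rx":0,"ry":0,"rz":0,"dx":0,"dy":0,"dz":0,"jaw":-1},{"rx":0,"ry":0,"rz":0,"dx":0,"dy":0,"dz":0,"jaw":-1},{"rx":0,"ry":0,"rz":0,"dx":0,"dy":0,"dz":0,"jaw":-1},{"rx":0,"ry":0,"rz":0,"dx":0,"dy":0,"dz":0,"jaw":-1}]' >/dev/null;  python3 -m creep '[{"rx":0,"ry":0,"rz":0,"dx":0,"dy":0,"dz":0,"jaw":-1},{"rx":0,"ry":0,"rz":0,"dx":0,"dy":0,"dz":0,"jaw":-1},{"rx":0,"ry":0,"rz":0,"dx":0,"dy":0,"dz":0,"jaw":-1},{"rx":0,"ry":0,"rz":0,"dx":0,"dy":0,"dz":0,"jaw":-1},{"rx":0,"ry":0,"rz":0,"dx":0,"dy":0,"dz":0,"jaw":-1},{"rx":0,"ry":0,"rz":0,"dx":0,"dy":0,"dz":0,"jaw":-1}]'; python3 -m creep '[{"rx":0,"ry":0,"rz":0,"dx":0,"dy":0,"dz":-0.15,"jaw":-1},{"rx":0,"ry":0,"rz":0,"dx":0,"dy":0,"dz":-0.15,"jaw":-1},{"rx":0,"ry":0,"rz":-0.7,"dx":0,"dy":0,"dz":-0.1,"jaw":-1},{"rx":0,"ry":0,"rz":-0.7,"dx":0,"dy":0,"dz":0,"jaw":-1},{"rx":0,"ry":0,"rz":-0.7,"dx":0,"dy":0,"dz":0,"jaw":-1},{"rx":0,"ry":0,"rz":0,"dx":0,"dy":0,"dz":0,"jaw":-1}]'; python3 plan.py 574.7 36 178 6.5
```

```text
time_s: 20.2
ee_pos: [566.1, -389.4, 77.1]
orientation: [-0.0, 0.761, 0.648, -0.0]
wrist_force: [1.5, -0.3, -0.2]
gripper_width: 26.2
gripper_force: 30.0
time_s: 20.8
ee_pos: [566.0, -389.3, 176.7]
orientation: [-0.0, 0.673, 0.739, -0.0]
wrist_force: [-0.7, 0.1, -4.0]
gripper_width: 25.6
gripper_force: 30.0
t 20.8 at [ 566.  -389.3  176.7] yaw 5.4 tilt 0.05 w 25.6 F [-0.7  0.1 -4. ] j [-0.64  0.16  1.49  0.    1.49 -0.73]
turn shares [-0.01 -0.   -0.17]  then shift shares [ 1.686  0.227 -0.005] mm [  9. 425.   1.]
```

```bash
python3 -m creep '[{"rx":0,"ry":0,"rz":-0.17,"dx":0.12,"dy":0.017,"dz":0,"jaw":-1},{"rx":0,"ry":0,"rz":0,"dx":0.174,"dy":0.023,"dz":0,"jaw":-1},{"rx":0,"ry":0,"rz":0,"dx":0.174,"dy":0.023,"dz":0,"jaw":-1},{"rx":0,"ry":0,"rz":0,"dx":0.174,"dy":0.023,"dz":0,"jaw":-1},{"rx":0,"ry":0,"rz":0,"dx":0.174,"dy":0.023,"dz":0,"jaw":-1},{"rx":0,"ry":0,"rz":0,"dx":0.174,"dy":0.023,"dz":0,"jaw":-1},{"rx":0,"ry":0,"rz":0,"dx":0.174,"dy":0.023,"dz":0,"jaw":-1},{"rx":0,"ry":0,"rz":0,"dx":0.174,"dy":0.023,"dz":0,"jaw":-1}]' | tail -2; python3 -m creep '[{"rx":0,"ry":0,"rz":0,"dx":0.174,"dy":0.023,"dz":0,"jaw":-1},{"rx":0,"ry":0,"rz":0,"dx":0.17,"dy":0.023,"dz":0,"jaw":-1},{"rx":0,"ry":0,"rz":0,"dx":0,"dy":0,"dz":0,"jaw":-1},{"rx":0,"ry":0,"rz":0,"dx":0,"dy":0,"dz":0,"jaw":-1}]' | tail -2; python3 plan.py 574.7 36 91 6.5;  python3 - <<'E'
from h import *
p=capture("wrist"); save(p,"w5.png"); W=cloud(p); f=p["frame"].astype(int)
d=np.hypot(W[...,0]-555,W[...,1]-192)
m=(W[...,2]>30)&(W[...,2]<36)&(f.sum(2)>420)&(d<150); print("rails",m.sum(),cv2.minAreaRect(np.float32(W[m][:,:2])))
m=(np.abs(W[...,0]-545)<40)&(np.abs(W[...,1]-288)<50)&(W[...,2]>100); print("stick1",m.sum(),cv2.minAreaRect(np.float32(W[m][:,:2])))
E
```

```text
gripper_width: 25.7
gripper_force: 30.0
gripper_width: 25.8
gripper_force: 30.0
t 22.0 at [575.   35.5 176.8] yaw 6.4 tilt 0.04 w 25.8 F [ 0.8 -0.1 -4. ] j [ 0.02 -0.08  1.73 -0.    1.48 -0.09]
turn shares [-0.01  0.   -0.01]  then shift shares [ 0.002 -0.001  0.343] mm [ -0.   1. -86.]
rails 12907 ((562.1517333984375, 149.0151824951172), (94.80342102050781, 135.0932159423828), 6.44345235824585)
stick1 0 ((0.0, 0.0), (0.0, 0.0), 0.0)
```

```bash
python3 -m creep '[{"rx":0,"ry":0,"rz":0,"dx":0,"dy":0,"dz":0.15,"jaw":-1},{"rx":0,"ry":0,"rz":0,"dx":0,"dy":0,"dz":0.13,"jaw":-1},{"rx":0,"ry":0,"rz":0,"dx":0,"dy":0,"dz":0.063,"jaw":-1},{"rx":0,"ry":0,"rz":0,"dx":0,"dy":0,"dz":0,"jaw":-1},{"rx":0,"ry":0,"rz":0,"dx":0,"dy":0,"dz":0,"jaw":-1}]'|tail -3; python3 plan.py 552.6 230.4 91 6.5; python3 -c "
from h import *
p=capture('wrist'); save(p,'w5.png')"
```

```text
wrist_force: [0.0, 0.0, -3.7]
gripper_width: 26.2
gripper_force: 30.0
t 22.6 at [575.6  34.   92.2] yaw 6.4 tilt 0.03 w 26.2 F [ 0.   0.  -3.7] j [ 0.01 -0.02  1.82 -0.    1.34 -0.1 ]
turn shares [ 0.    0.   -0.02]  then shift shares [ 0.791 -0.003  0.005] mm [-23. 196.  -1.]
```

View pics/w5.png

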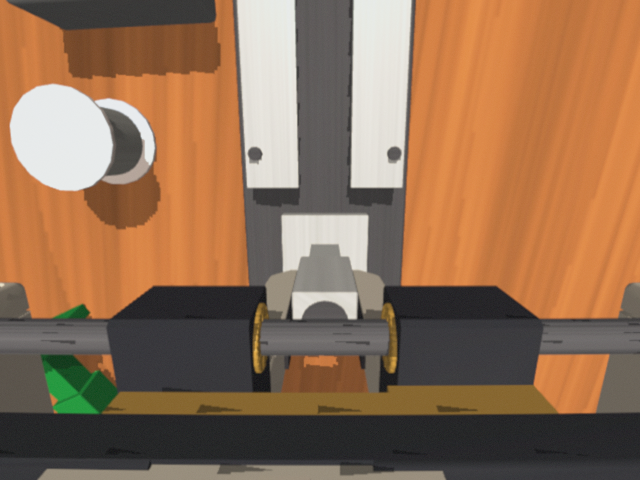

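Base (282–368) is centred on the slot (298–352). Sliding in and releasing.

```bash
python3 -m creep '[{"rx":0,"ry":0,"rz":0,"dx":0.08,"dy":-0.003,"dz":0.003,"jaw":-1},{"rx":0,"ry":0,"rz":0,"dx":0.08,"dy":0,"dz":0,"jaw":-1},{"rx":0,"ry":0,"rz":0,"dx":0.08,"dy":0,"dz":0,"jaw":-1},{"rx":0,"ry":0,"rz":0,"dx":0.08,"dy":0,"dz":0,"jaw":-1},{"rx":0,"ry":0,"rz":0,"dx":0.08,"dy":0,"dz":0,"jaw":-1},{"rx":0,"ry":0,"rz":0,"dx":0.08,"dy":0,"dz":0,"jaw":-1},{"rx":0,"ry":0,"rz":0,"dx":0,"dy":0,"dz":0,"jaw":-1}]'|tail -3; python3 -m creep '[{"rx":0,"ry":0,"rz":0,"dx":0.08,"dy":0,"dz":0,"jaw":-1},{"rx":0,"ry":0,"rz":0,"dx":0.08,"dy":0,"dz":0,"jaw":-1},{"rx":0,"ry":0,"rz":0,"dx":0.08,"dy":0,"dz":0,"jaw":-1},{"rx":0,"ry":0,"rz":0,"dx":0.07,"dy":0,"dz":0,"jaw":-1},{"rx":0,"ry":0,"rz":0,"dx":0,"dy":0,"dz":0,"jaw":-1},{"rx":0,"ry":0,"rz":0,"dx":0,"dy":0,"dz":0.006,"jaw":-1},{"rx":0,"ry":0,"rz":0,"dx":0,"dy":0,"dz":0,"jaw":-1}]'|tail -3; python3 plan.py 552.6 230.4 91 6.5
```

```text
wrist_force: [0.3, -0.7, -3.4]
gripper_width: 25.8
gripper_force: 30.0
wrist_force: [0.4, 1.0, -3.5]
gripper_width: 26.0
gripper_force: 30.0
t 24.0 at [552.4 230.2  89.1] yaw 6.4 tilt 0.02 w 26.0 F [ 0.4  1.  -3.5] j [ 0.35  0.03  1.78 -0.    1.33  0.24]
turn shares [-0.    0.   -0.01]  then shift shares [ 0.001  0.001 -0.008] mm [0. 0. 2.]
```

```bash
python3 -m creep '[{"rx":0,"ry":0,"rz":0,"dx":0,"dy":0,"dz":0,"jaw":1},{"rx":0,"ry":0,"rz":0,"dx":0,"dy":0,"dz":0,"jaw":1},{"rx":0,"ry":0,"rz":0,"dx":0,"dy":0,"dz":0,"jaw":1},{"rx":0,"ry":0,"rz":0,"dx":0,"dy":0,"dz":-0.1,"jaw":1},{"rx":0,"ry":0,"rz":0,"dx":0,"dy":0,"dz":-0.2,"jaw":1},{"rx":0,"ry":0,"rz":0,"dx":0,"dy":0,"dz":-0.2,"jaw":1},{"rx":0,"ry":0,"rz":0,"dx":0,"dy":0,"dz":0,"jaw":1}]'|tail -3; python3 plan.py 480 -300 200 -73.3
python3 - <<'E'
from h import *
p=capture("top")
for f in find_in(p,"stick_a"):
    r,c=f["point"]; print(round(f["score"],2),[int(r),int(c)],world(p,[c,r])[0].round().tolist())
c=p["frame"][165:265,150:450]; cv2.imwrite("pics/t2.png",cv2.resize(c,None,fx=2.6,fy=2.6,interpolation=cv2.INTER_CUBIC)[:,:,::-1])
E
```

```text
wrist_force: [-0.2, 0.3, 0.2]
gripper_width: 77.2
gripper_force: 0.0
t 24.7 at [554.2 231.4 222.1] yaw 6.4 tilt 0.58 w 77.2 F [-0.2  0.3  0.2] j [ 0.35 -0.05  1.63 -0.    1.55  0.24]
turn shares [ 0.05 -0.07 11.6 ]  then shift shares [-0.895  1.951  0.089] mm [ -74. -531.  -22.]
0.95 [224, 427] [506.0, -296.0, 30.0]
0.68 [273, 339] [391.0, -79.0, 31.0]
0.59 [208, 213] [551.0, 219.0, 64.0]
0.44 [205, 258] [566.0, 119.0, 10.0]
```

View pics/t2.png

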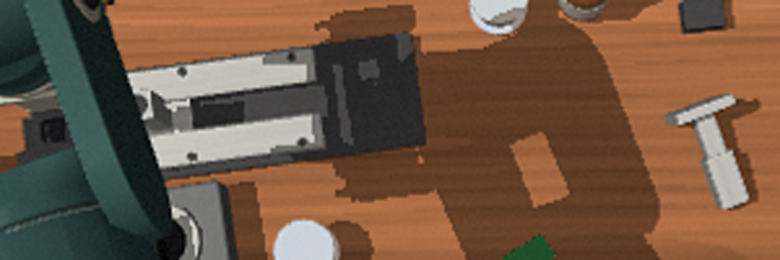

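Second stick stands in the channel at crop (160,105), and the lying one is unmoved. Moving to the lying stick.

```bash
python3 -m creep '[{"rx":0,"ry":0,"rz":1,"dx":0,"dy":0,"dz":0,"jaw":1},{"rx":0,"ry":0,"rz":1,"dx":0,"dy":0,"dz":0,"jaw":1},{"rx":0,"ry":0,"rz":1,"dx":0,"dy":0,"dz":0,"jaw":1},{"rx":0,"ry":0,"rz":1,"dx":0,"dy":0,"dz":0,"jaw":1},{"rx":0,"ry":0,"rz":1,"dx":0,"dy":0,"dz":0,"jaw":1},{"rx":0,"ry":0,"rz":1,"dx":0,"dy":0,"dz":0,"jaw":1},{"rx":0,"ry":0,"rz":1,"dx":0,"dy":0,"dz":0,"jaw":1},{"rx":0,"ry":0,"rz":1,"dx":0,"dy":0,"dz":0,"jaw":1}]' >/dev/null; python3 -m creep '[{"rx":0,"ry":0,"rz":1,"dx":0,"dy":0,"dz":0,"jaw":1},{"rx":0,"ry":0,"rz":1,"dx":0,"dy":0,"dz":0,"jaw":1},{"rx":0,"ry":0,"rz":1,"dx":0,"dy":0,"dz":0,"jaw":1},{"rx":0,"ry":0,"rz":0.6,"dx":0,"dy":0,"dz":0,"jaw":1},{"rx":0,"ry":0,"rz":0,"dx":-0.074,"dy":0.162,"dz":0,"jaw":1},{"rx":0,"ry":0,"rz":0,"dx":-0.074,"dy":0.162,"dz":0,"jaw":1},{"rx":0,"ry":0,"rz":0,"dx":-0.074,"dy":0.162,"dz":0,"jaw":1},{"rx":0,"ry":0,"rz":0,"dx":-0.074,"dy":0.162,"dz":0,"jaw":1}]'>/dev/null;  python3 -m creep '[{"rx":0,"ry":0,"rz":0,"dx":-0.074,"dy":0.162,"dz":0,"jaw":1},{"rx":0,"ry":0,"rz":0,"dx":-0.074,"dy":0.162,"dz":0,"jaw":1},{"rx":0,"ry":0,"rz":0,"dx":-0.074,"dy":0.162,"dz":0,"jaw":1},{"rx":0,"ry":0,"rz":0,"dx":-0.074,"dy":0.162,"dz":0,"jaw":1},{"rx":0,"ry":0,"rz":0,"dx":-0.074,"dy":0.162,"dz":0,"jaw":1},{"rx":0,"ry":0,"rz":0,"dx":-0.074,"dy":0.162,"dz":0,"jaw":1},{"rx":0,"ry":0,"rz":0,"dx":-0.074,"dy":0.162,"dz":0,"jaw":1},{"rx":0,"ry":0,"rz":0,"dx":-0.074,"dy":0.162,"dz":0,"jaw":1}]'>/dev/null; python3 -m creep '[{"rx":0,"ry":0,"rz":0,"dx":0,"dy":0,"dz":0,"jaw":1},{"rx":0,"ry":0,"rz":0,"dx":0,"dy":0,"dz":0,"jaw":1}]' | tail -3
cat > lie.py <<'E'
from h import *; from plan import show
import sys
p=capture("wrist"); W=cloud(p); s=p["frame"].astype(int); s=s.max(2)-s.min(2)
d=np.hypot(W[...,0]-515,W[...,1]-285); ok=(d<100)&(s<40)
for n,a,b in (("head+stem",16,45),("high",48,90),("head only",25,34)):
    m=ok&(W[...,2]>a)&(W[...,2]<b)
    if m.sum()>10:
        r=cv2.minAreaRect(np.float32(W[m][:,:2])); print(n,m.sum(),np.round(r[0],1),np.round(r[1],1),round(r[2],1),"z",np.percentile(W[m][:,2],[5,50,95]).round(1))
save(p,"w6.png"); show([480,-300,200])
E
python3 lie.py
```

```text
wrist_force: [0.9, -0.1, 0.5]
gripper_width: 92.9
gripper_force: 0.0
t 27.4 at [ 478.9 -298.1  213. ] yaw -73.3 tilt 0.11 w 92.9 F [-0.5  0.1  0.2] j [-0.6  -0.12  1.71  0.    1.55  0.68]
turn shares [-0.01  0.01  0.  ]  then shift shares [0.002 0.009 0.052] mm [  1.  -2. -13.]
```

View pics/w6.png

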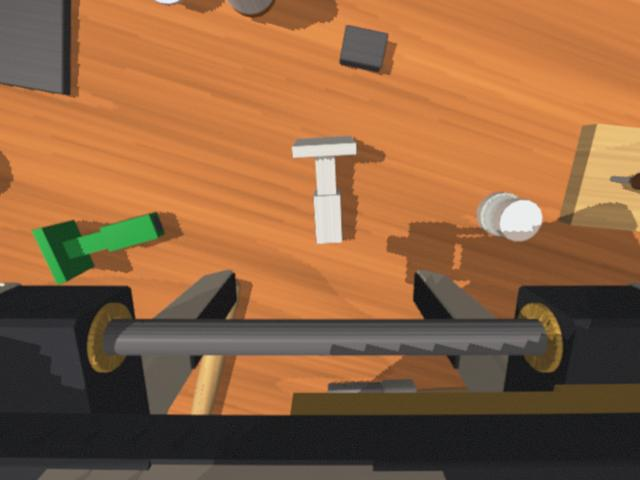

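Run:
```python
from h import *
p=capture("wrist"); f=p["frame"].astype(int)
for u,v in ((328,200),(328,220),(328,240),(316,240),(340,240),(313,197),(340,196),(325,175),(296,145),(354,143),(323,150),(600,300)): print(u,v,p["z_map"][v,u],world(p,[u,v])[0].round(1),world(p,[u,v],30)[0].round(1),f[v,u])
```

```text
328 200 328.26642 [ 503.1 -294.7   30.5] [ 503.  -294.7   30. ] [223 219 212]
328 220 336.86496 [ 483.5 -300.6   26.8] [ 484.1 -300.4   30. ] [225 222 214]
328 240 344.14792 [ 463.3 -306.7   24.5] [ 464.6 -306.3   30. ] [224 221 213]
316 240 370.58917 [ 453.5 -296.2   -1.1] [ 461.2 -294.7   30. ] [218 155 115]
340 240 344.67407 [ 466.7 -318.5   24. ] [ 468.  -317.8   30. ] [228 225 219]
313 197 360.21088 [ 497.7 -279.9   -2.1] [ 501.6 -279.9   30. ] [199 133  90]
340 196 326.45694 [ 510.2 -304.6   31.4] [ 510.1 -304.7   30. ] [180 171 163]
325 175 321.44412 [ 525.2 -285.    31.6] [ 525.1 -285.    30. ] [225 221 214]
296 145 304.32965 [ 543.8 -252.2   42.5] [ 543.9 -251.1   30. ] [128 126 120]
354 143 294.94702 [ 559.9 -301.1   51.7] [ 561.1 -302.6   30. ] [171 166 158]
323 150 294.6208 [ 546.4 -276.9   53.6] [ 546.8 -276.6   30. ] [228 224 217]
600 300 73.54884 [ 530.3 -346.6  290.2] [ 484.3 -601.2   30. ] [22 23 24]
```

```bash
python3 lie.py
python3 - <<'E'
from h import *
p=capture("wrist"); W=cloud(p); s=p["frame"].astype(int); s=s.max(2)-s.min(2)
m=np.zeros((480,640),bool); m[198:244,308:350]=1; m&=(s<40)&(W[...,2]>15)&(W[...,2]<40)
print("head",m.sum(),cv2.minAreaRect(np.float32(W[m][:,:2])),np.isnan(W).mean())
E
```

```text
t 27.6 at [ 479.4 -297.4  213.7] yaw -73.3 tilt 0.05 w 93.0 F [-0.2 -0.1 -0.3] j [-0.6  -0.12  1.71  0.    1.55  0.68]
turn shares [-0.01  0.    0.  ]  then shift shares [-0.001  0.011  0.055] mm [  1.  -3. -14.]
head 1168 ((483.70501708984375, -301.1618957519531), (47.66712188720703, 25.604965209960938), 19.68120765686035) 0.056910807291666664
```

Lying stick: head (328,220) in the wrist view → centre (483.7,-301.2), axis at 19.7°. I'll pre-tilt the tool 35°, grip the head, lift and roll it upright.

```bash
cat > tp.py <<'E'
import sys; from h import *
s=get_state(); M=R.from_quat(np.roll(s["orientation"],-1)).as_matrix(); t=np.array(list(map(float,sys.argv[1:4]))); p=np.array(s["ee_pos"])
print("t",round(s["time_s"],1),"at",p.round(1),"w",round(s["gripper_width"],1),"F",np.round(s["wrist_force"],1),"j",np.round(s["joints"],2)); print("tool z",M[:,2].round(3),"tool y",M[:,1].round(3),"tilt to tool-x",np.degrees(np.arctan2(np.hypot(*M[:2,2]),-M[2,2])).round(1)); print("shift shares",(M.T@(t-p)/250).round(3),"mm",(t-p).round(1))
for up in ([0,0,1],): print("world up, share per 10mm:",(M.T@np.array(up)*10/250).round(4))
E
python3 -m creep '[{"rx":0,"ry":0,"rz":-0.44,"dx":0,"dy":0,"dz":0,"jaw":1},{"rx":0,"ry":0.85,"rz":0,"dx":0,"dy":0,"dz":0,"jaw":1},{"rx":0,"ry":0.85,"rz":0,"dx":0,"dy":0,"dz":0,"jaw":1},{"rx":0,"ry":0.85,"rz":0,"dx":0,"dy":0,"dz":0,"jaw":1},{"rx":0,"ry":0.85,"rz":0,"dx":0,"dy":0,"dz":0,"jaw":1},{"rx":0,"ry":0.85,"rz":0,"dx":0,"dy":0,"dz":0,"jaw":1},{"rx":0,"ry":0.85,"rz":0,"dx":0,"dy":0,"dz":0,"jaw":1},{"rx":0,"ry":0,"rz":0,"dx":0,"dy":0,"dz":0,"jaw":1}]' |tail -3; python3 tp.py 483.7 -301.2 80
```

```text
wrist_force: [0.1, 0.7, -0.7]
gripper_width: 93.3
gripper_force: 0.0
t 28.4 at [ 478.4 -297.9  213.1] w 93.3 F [ 0.1  0.7 -0.7] j [-0.88 -0.29  1.95  0.6   1.31  0.24]
tool z [ 0.542  0.195 -0.818] tool y [ 0.337 -0.942 -0.001] tilt to tool-x 35.2
shift shares [-0.294  0.02   0.444] mm [   5.3   -3.3 -133.1]
world up, share per 10mm: [ 0.023  -0.0001 -0.0327]
```

```bash
python3 -m creep '[{"rx":0,"ry":0,"rz":0,"dx":-0.098,"dy":0.007,"dz":0.148,"jaw":1},{"rx":0,"ry":0,"rz":0,"dx":-0.098,"dy":0.007,"dz":0.148,"jaw":1},{"rx":0,"ry":0,"rz":0,"dx":-0.098,"dy":0.006,"dz":0.148,"jaw":1},{"rx":0,"ry":0,"rz":0,"dx":0,"dy":0,"dz":0,"jaw":1},{"rx":0,"ry":0,"rz":0,"dx":0,"dy":0,"dz":0,"jaw":1}]' |tail -3; python3 tp.py 483.7 -301.2 24
python3 - <<'E'
from h import *
p=capture("wrist"); save(p,"w7.png"); W=cloud(p); s=p["frame"].astype(int); s=s.max(2)-s.min(2)
d=np.hypot(W[...,0]-515,W[...,1]+288); m=(d<100)&(s<40)&(W[...,2]>16)&(W[...,2]<32)
print("stick",m.sum(),cv2.minAreaRect(np.float32(W[m][:,:2])) if m.sum() else np.nanmin(d))
E
```

```text
wrist_force: [-0.1, 0.4, 0.4]
gripper_width: 92.7
gripper_force: 0.0
t 28.9 at [ 484.9 -301.5   82.2] w 92.7 F [-0.1  0.4  0.4] j [-0.87 -0.16  2.06  0.65  1.1   0.09]
tool z [ 0.539  0.195 -0.819] tool y [ 0.339 -0.941 -0.001] tilt to tool-x 35.0
shift shares [-0.137 -0.003  0.188] mm [ -1.2   0.3 -58.2]
world up, share per 10mm: [ 0.0229 -0.     -0.0328]
stick 3089 ((504.46978759765625, -293.701416015625), (92.47530364990234, 54.79875183105469), 19.58892059326172)
```

View pics/w7.png

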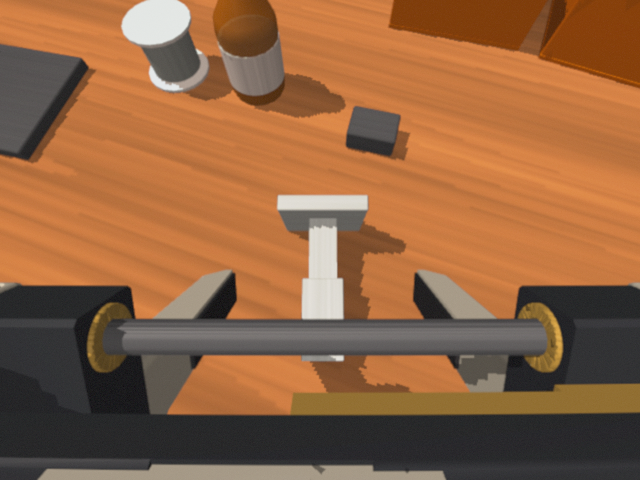

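The stick's head (322,320) is centred between the fingers. Descending and gripping.

```bash
python3 -m creep '[{"rx":0,"ry":0,"rz":0,"dx":-0.067,"dy":-0.003,"dz":0.094,"jaw":1},{"rx":0,"ry":0,"rz":0,"dx":-0.055,"dy":0,"dz":0.075,"jaw":1},{"rx":0,"ry":0,"rz":0,"dx":-0.014,"dy":0,"dz":0.019,"jaw":1},{"rx":0,"ry":0,"rz":0,"dx":0,"dy":0,"dz":0,"jaw":1},{"rx":0,"ry":0,"rz":0,"dx":0,"dy":0,"dz":0,"jaw":1},{"rx":0,"ry":0,"rz":0,"dx":0,"dy":0,"dz":0,"jaw":-1},{"rx":0,"ry":0,"rz":0,"dx":0,"dy":0,"dz":0,"jaw":-1},{"rx":0,"ry":0,"rz":0,"dx":0,"dy":0,"dz":0,"jaw":-1}]' |tail -4; python3 -m creep '[{"rx":0,"ry":0,"rz":0,"dx":0,"dy":0,"dz":0,"jaw":-1},{"rx":0,"ry":0,"rz":0,"dx":0,"dy":0,"dz":0,"jaw":-1},{"rx":0,"ry":0,"rz":0,"dx":0,"dy":0,"dz":0,"jaw":-1},{"rx":0,"ry":0,"rz":0,"dx":0,"dy":0,"dz":0,"jaw":-1},{"rx":0,"ry":0,"rz":0,"dx":0,"dy":0,"dz":0,"jaw":-1},{"rx":0,"ry":0,"rz":0,"dx":0,"dy":0,"dz":0,"jaw":-1}]' |tail -4; python3 tp.py 483.7 -301.2 110
```

```text
orientation: [-0.051, 0.939, 0.163, 0.297]
wrist_force: [-1.1, -0.2, -0.2]
gripper_width: 73.5
gripper_force: 0.0
orientation: [-0.052, 0.939, 0.163, 0.297]
wrist_force: [-2.1, 3.7, 0.8]
gripper_width: 25.8
gripper_force: 29.1
t 30.4 at [ 483.3 -301.4   23.1] w 25.8 F [-2.1  3.7  0.8] j [-0.88 -0.09  2.1   0.69  1.01  0.01]
tool z [ 0.541  0.194 -0.819] tool y [ 0.337 -0.941 -0.   ] tilt to tool-x 35.1
shift shares [ 0.201 -0.    -0.283] mm [ 0.4  0.2 86.9]
world up, share per 10mm: [ 0.023  -0.     -0.0327]
```

```bash
python3 -m creep '[{"rx":0,"ry":0,"rz":0,"dx":0.05,"dy":0,"dz":-0.07,"jaw":-1},{"rx":0,"ry":0,"rz":0,"dx":0.05,"dy":0,"dz":-0.07,"jaw":-1},{"rx":0,"ry":0,"rz":0,"dx":0.05,"dy":0,"dz":-0.07,"jaw":-1},{"rx":0,"ry":0,"rz":0,"dx":0.05,"dy":0,"dz":-0.07,"jaw":-1},{"rx":0,"ry":0,"rz":0,"dx":0,"dy":0,"dz":0,"jaw":-1}]' |tail -3; python3 -m creep '[{"rx":0,"ry":-0.7,"rz":0,"dx":0,"dy":0,"dz":0,"jaw":-1},{"rx":0,"ry":-0.7,"rz":0,"dx":0,"dy":0,"dz":0,"jaw":-1},{"rx":0,"ry":-0.7,"rz":0,"dx":0,"dy":0,"dz":0,"jaw":-1},{"rx":0,"ry":-0.7,"rz":0,"dx":0,"dy":0,"dz":0,"jaw":-1},{"rx":0,"ry":-0.7,"rz":0,"dx":0,"dy":0,"dz":0,"jaw":-1},{"rx":0,"ry":-0.7,"rz":0,"dx":0,"dy":0,"dz":0,"jaw":-1},{"rx":0,"ry":-0.7,"rz":0,"dx":0,"dy":0,"dz":0,"jaw":-1},{"rx":0,"ry":-0.7,"rz":0,"dx":0,"dy":0,"dz":0,"jaw":-1}]' |tail -3; python3 -m creep '[{"rx":0,"ry":-0.7,"rz":0,"dx":0,"dy":0,"dz":0,"jaw":-1},{"rx":0,"ry":-0.7,"rz":0,"dx":0,"dy":0,"dz":0,"jaw":-1},{"rx":0,"ry":-0.7,"rz":0,"dx":0,"dy":0,"dz":0,"jaw":-1},{"rx":0,"ry":-0.7,"rz":0,"dx":0,"dy":0,"dz":0,"jaw":-1},{"rx":0,"ry":-0.7,"rz":0,"dx":0,"dy":0,"dz":0,"jaw":-1},{"rx":0,"ry":-0.7,"rz":0,"dx":0,"dy":0,"dz":0,"jaw":-1},{"rx":0,"ry":-0.7,"rz":0,"dx":0,"dy":0,"dz":0,"jaw":-1},{"rx":0,"ry":-0.7,"rz":0,"dx":0,"dy":0,"dz":0,"jaw":-1}]' |tail -3;  python3 tp.py 483.7 -301.2 85
python3 - <<'E'
from h import *
p=capture("side"); c=p["frame"][190:410,280:500]; cv2.imwrite("pics/s8.png",cv2.resize(c,None,fx=2.7,fy=2.7)[:,:,::-1])
E
```

```text
wrist_force: [1.0, 0.3, -5.1]
gripper_width: 25.7
gripper_force: 30.0
wrist_force: [-0.2, 0.1, -4.6]
gripper_width: 26.2
gripper_force: 30.0
wrist_force: [0.1, 0.2, -4.4]
gripper_width: 25.7
gripper_force: 30.0
t 32.5 at [ 483.9 -300.9  107.3] w 25.7 F [ 0.1  0.2 -4.4] j [-0.38  0.3   1.57 -0.48  1.84  0.85]
tool z [-0.632 -0.226 -0.741] tool y [ 0.338 -0.941 -0.002] tilt to tool-x 42.2
shift shares [0.059 0.001 0.067] mm [ -0.2  -0.3 -22.3]
world up, share per 10mm: [-0.0268 -0.0001 -0.0297]
```

View pics/s8.png

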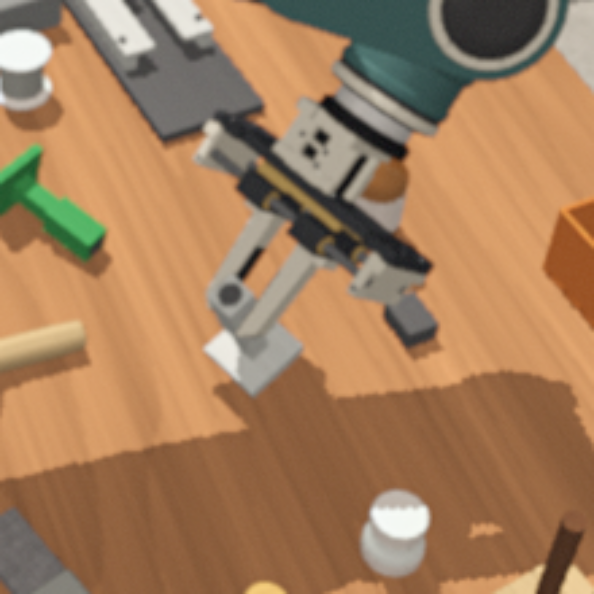

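The stick hangs nearly upright (base at (255,355), head at (230,293)). Lowering to contact.

```bash
python3 -m creep '[{"rx":0,"ry":-0.3,"rz":0,"dx":0,"dy":0,"dz":0,"jaw":-1},{"rx":0,"ry":0,"rz":0,"dx":0.027,"dy":0,"dz":0.029,"jaw":-1},{"rx":0,"ry":0,"rz":0,"dx":0.027,"dy":0,"dz":0.029,"jaw":-1},{"rx":0,"ry":0,"rz":0,"dx":0.013,"dy":0,"dz":0.015,"jaw":-1},{"rx":0,"ry":0,"rz":0,"dx":0,"dy":0,"dz":0,"jaw":-1}]' |tail -3;python3 tp.py 483.7 -301.2 79; python3 -m creep '[{"rx":0,"ry":0,"rz":0,"dx":0.006,"dy":0,"dz":0.006,"jaw":-1},{"rx":0,"ry":0,"rz":0,"dx":0,"dy":0,"dz":0,"jaw":-1}]' |tail -3;python3 tp.py 483.7 -301.2 79|head -1; python3 -m creep '[{"rx":0,"ry":0,"rz":0,"dx":0.006,"dy":0,"dz":0.006,"jaw":-1},{"rx":0,"ry":0,"rz":0,"dx":0,"dy":0,"dz":0,"jaw":-1}]' |tail -3;python3 tp.py 483.7 -301.2 79|head -1
```

```text
wrist_force: [-0.0, 0.2, -4.1]
gripper_width: 25.4
gripper_force: 30.0
t 33.0 at [ 483.  -301.6   84.2] w 25.4 F [-0.   0.2 -4.1] j [-0.37  0.33  1.58 -0.49  1.83  0.87]
tool z [-0.654 -0.234 -0.72 ] tool y [ 0.337 -0.942 -0.   ] tilt to tool-x 44.0
shift shares [ 0.017 -0.001  0.013] mm [ 0.7  0.4 -5.2]
world up, share per 10mm: [-0.0278 -0.     -0.0288]
wrist_force: [-2.0, 2.2, 9.8]
gripper_width: 25.8
gripper_force: 30.0
t 33.2 at [ 483.4 -301.7   83.8] w 25.8 F [-2.   2.2  9.8] j [-0.37  0.33  1.58 -0.49  1.83  0.88]
wrist_force: [-2.1, 5.1, 25.6]
gripper_width: 25.9
gripper_force: 30.0
t 33.4 at [ 483.7 -301.8   83.5] w 25.9 F [-2.1  5.1 25.6] j [-0.37  0.34  1.58 -0.49  1.83  0.88]
```

```bash
python3 -m creep '[{"rx":0,"ry":0,"rz":0,"dx":-0.007,"dy":0,"dz":-0.007,"jaw":-1},{"rx":0,"ry":0,"rz":0,"dx":0,"dy":0,"dz":0,"jaw":1},{"rx":0,"ry":0,"rz":0,"dx":0,"dy":0,"dz":0,"jaw":1},{"rx":0,"ry":0,"rz":0,"dx":0,"dy":0,"dz":0,"jaw":1},{"rx":0,"ry":0,"rz":0,"dx":0,"dy":0,"dz":0,"jaw":1},{"rx":0,"ry":0,"rz":0,"dx":0,"dy":0,"dz":0,"jaw":1},{"rx":0,"ry":0,"rz":0,"dx":0,"dy":0,"dz":-0.1,"jaw":1},{"rx":0,"ry":0,"rz":0,"dx":0,"dy":0,"dz":-0.15,"jaw":1}]' |tail -3; python3 -m creep '[{"rx":0,"ry":0,"rz":0,"dx":-0.11,"dy":0,"dz":-0.12,"jaw":1},{"rx":0,"ry":1,"rz":0,"dx":0,"dy":0,"dz":0,"jaw":1},{"rx":0,"ry":1,"rz":0,"dx":0,"dy":0,"dz":0,"jaw":1},{"rx":0,"ry":1,"rz":0,"dx":0,"dy":0,"dz":0,"jaw":1},{"rx":0,"ry":1,"rz":0,"dx":0,"dy":0,"dz":0,"jaw":1},{"rx":0,"ry":1,"rz":0,"dx":0,"dy":0,"dz":0,"jaw":1},{"rx":0,"ry":1,"rz":0,"dx":0,"dy":0,"dz":0,"jaw":1},{"rx":0,"ry":0.4,"rz":0,"dx":0,"dy":0,"dz":0,"jaw":1}]' |tail -3; python3 tp.py 485 -301 200; python3 plan.py 485 -301 200
python3 - <<'E'
from h import *
p=capture("side"); save(p,"s9.png")
for f in find_in(p,"stick_a"): r,c=f["point"]; print(round(f["score"],2),[int(r),int(c)],world(p,[c,r])[0].round().tolist())
W=cloud(p); s=p["frame"].astype(int); s=s.max(2)-s.min(2)
m=(np.hypot(W[...,0]-485,W[...,1]+300)<60)&(s<40)&(W[...,2]>2); print(m.sum(),W[m][:,2].max(),np.median(W[m],0))
m&=W[...,2]>96; print(m.sum(),np.median(W[m],0))
E
```

```text
wrist_force: [0.3, -0.5, 0.2]
gripper_width: 77.4
gripper_force: 0.0
wrist_force: [-0.7, 0.5, 0.8]
gripper_width: 92.9
gripper_force: 0.0
t 35.0 at [ 524.8 -286.8  169.1] w 92.9 F [-0.7  0.5  0.8] j [-0.54 -0.03  1.7   0.    1.46  0.68]
tool z [ 0.005  0.    -1.   ] tool y [ 0.336 -0.942  0.001] tilt to tool-x 0.3
shift shares [-0.168  0.    -0.124] mm [-39.8 -14.2  30.9]
world up, share per 10mm: [ 0.0002  0.0001 -0.04  ]
t 35.0 at [ 524.8 -286.8  169.1] yaw -70.4 tilt 0.31 w 92.9 F [-0.7  0.5  0.8] j [-0.54 -0.03  1.7   0.    1.46  0.68]
turn shares [ 0.01 -0.04  0.  ]  then shift shares [-0.169 -0.    -0.123] mm [-40. -14.  31.]
0.76 [269, 297] [395.0, -96.0, 29.0]
0.64 [324, 374] [500.0, -308.0, 39.0]
6993 513.2011849219955 [ 490.13367067 -316.28015973  432.34058188]
6211 [ 487.9351946  -318.9760611   447.37012231]
```

```bash
python3 -m creep '[{"rx":0,"ry":0,"rz":0,"dx":-0.168,"dy":0,"dz":-0.12,"jaw":1},{"rx":0,"ry":0,"rz":-1,"dx":0,"dy":0,"dz":0,"jaw":1},{"rx":0,"ry":0,"rz":-1,"dx":0,"dy":0,"dz":0,"jaw":1},{"rx":0,"ry":0,"rz":-1,"dx":0,"dy":0,"dz":0,"jaw":1},{"rx":0,"ry":0,"rz":-1,"dx":0,"dy":0,"dz":0,"jaw":1},{"rx":0,"ry":0,"rz":-1,"dx":0,"dy":0,"dz":0,"jaw":1},{"rx":0,"ry":0,"rz":-1,"dx":0,"dy":0,"dz":0,"jaw":1},{"rx":0,"ry":0,"rz":-1,"dx":0,"dy":0,"dz":0,"jaw":1}]' |tail -1; python3 -m creep '[{"rx":0,"ry":0,"rz":-1,"dx":0,"dy":0,"dz":0,"jaw":1},{"rx":0,"ry":0,"rz":-1,"dx":0,"dy":0,"dz":0,"jaw":1},{"rx":0,"ry":0,"rz":-1,"dx":0,"dy":0,"dz":0,"jaw":1},{"rx":0,"ry":0,"rz":-1,"dx":0,"dy":0,"dz":0,"jaw":1},{"rx":0,"ry":0,"rz":-1,"dx":0,"dy":0,"dz":0,"jaw":1},{"rx":0,"ry":0,"rz":-1,"dx":0,"dy":0,"dz":0,"jaw":1},{"rx":0,"ry":0,"rz":0,"dx":0,"dy":0,"dz":0,"jaw":1}]' |tail -1; python3 see.py 486 -301 w10.png
```

```text
gripper_force: 0.0
gripper_force: 0.0
head 1193 [ 501.7 -294.8] [25.6 26.5] 19.5 z 98.3
base 1854 [ 501.3 -295.2] [55.4 55.9] 19.5 z 8.2
t 36.6 at [ 487.2 -300.   197.1] yaw 19.0 tilt 0.09 w 92.9 F [ 0.1 -0.1 -0.4] j [-0.6  -0.09  1.72 -0.    1.52 -0.93]
turn shares [-0.01 -0.   -0.08]  then shift shares [0.    0.062 0.484] mm [  15.    5. -121.]
```

Upright at (501.7,-294.8), head and base concentric. Grasping it.

```bash
python3 -m creep '[{"rx":0,"ry":0,"rz":-0.08,"dx":0,"dy":0.062,"dz":0,"jaw":1},{"rx":0,"ry":0,"rz":0,"dx":0,"dy":0,"dz":0.11,"jaw":1},{"rx":0,"ry":0,"rz":0,"dx":0,"dy":0,"dz":0.19,"jaw":1},{"rx":0,"ry":0,"rz":0,"dx":0,"dy":0,"dz":0.184,"jaw":1},{"rx":0,"ry":0,"rz":0,"dx":0,"dy":0,"dz":0,"jaw":1},{"rx":0,"ry":0,"rz":0,"dx":0,"dy":0,"dz":0,"jaw":-1},{"rx":0,"ry":0,"rz":0,"dx":0,"dy":0,"dz":0,"jaw":-1},{"rx":0,"ry":0,"rz":0,"dx":0,"dy":0,"dz":0,"jaw":-1}]' >/dev/null;  python3 -m creep '[{"rx":0,"ry":0,"rz":0,"dx":0,"dy":0,"dz":0,"jaw":-1},{"rx":0,"ry":0,"rz":0,"dx":0,"dy":0,"dz":0,"jaw":-1},{"rx":0,"ry":0,"rz":0,"dx":0,"dy":0,"dz":0,"jaw":-1},{"rx":0,"ry":0,"rz":0,"dx":0,"dy":0,"dz":0,"jaw":-1},{"rx":0,"ry":0,"rz":0,"dx":0,"dy":0,"dz":0,"jaw":-1},{"rx":0,"ry":0,"rz":0,"dx":0,"dy":0,"dz":0,"jaw":-1}]'; python3 -m creep '[{"rx":0,"ry":0,"rz":0,"dx":0,"dy":0,"dz":-0.15,"jaw":-1},{"rx":0,"ry":0,"rz":0,"dx":0,"dy":0,"dz":-0.15,"jaw":-1},{"rx":0,"ry":0,"rz":0.63,"dx":0,"dy":0,"dz":-0.1,"jaw":-1},{"rx":0,"ry":0,"rz":0.63,"dx":0,"dy":0,"dz":0,"jaw":-1},{"rx":0,"ry":0,"rz":0.63,"dx":0,"dy":0,"dz":0,"jaw":-1},{"rx":0,"ry":0,"rz":0,"dx":0,"dy":0,"dz":0,"jaw":-1}]'; python3 plan.py 574.7 36 176 6.5
```

```text
time_s: 38.05
ee_pos: [501.7, -295.1, 76.3]
orientation: [0.0, 0.576, 0.817, 0.0]
wrist_force: [4.0, 1.1, -1.8]
gripper_width: 25.5
gripper_force: 29.9
time_s: 38.65
ee_pos: [501.4, -295.0, 175.9]
orientation: [-0.0, 0.665, 0.746, -0.0]
wrist_force: [0.1, 0.1, -4.5]
gripper_width: 25.9
gripper_force: 30.0
t 38.6 at [ 501.4 -295.   175.9] yaw 6.6 tilt 0.05 w 25.9 F [ 0.1  0.1 -4.5] j [-0.58 -0.06  1.72 -0.    1.48 -0.69]
turn shares [-0.01 -0.    0.01]  then shift shares [ 1.282e+00  4.410e-01 -1.000e-03] mm [ 73. 331.   0.]
```

```bash
python3 -m creep '[{"rx":0,"ry":0,"rz":0,"dx":0.16,"dy":0.055,"dz":0,"jaw":-1},{"rx":0,"ry":0,"rz":0,"dx":0.16,"dy":0.055,"dz":0,"jaw":-1},{"rx":0,"ry":0,"rz":0,"dx":0.16,"dy":0.055,"dz":0,"jaw":-1},{"rx":0,"ry":0,"rz":0,"dx":0.16,"dy":0.055,"dz":0,"jaw":-1},{"rx":0,"ry":0,"rz":0,"dx":0.16,"dy":0.055,"dz":0,"jaw":-1},{"rx":0,"ry":0,"rz":0,"dx":0.16,"dy":0.055,"dz":0,"jaw":-1},{"rx":0,"ry":0,"rz":0,"dx":0.16,"dy":0.055,"dz":0,"jaw":-1},{"rx":0,"ry":0,"rz":0,"dx":0.16,"dy":0.055,"dz":0,"jaw":-1}]' | tail -2; python3 -m creep '[{"rx":0,"ry":0,"rz":0,"dx":0,"dy":0,"dz":0.15,"jaw":-1},{"rx":0,"ry":0,"rz":0,"dx":0,"dy":0,"dz":0.13,"jaw":-1},{"rx":0,"ry":0,"rz":0,"dx":0,"dy":0,"dz":0.062,"jaw":-1},{"rx":0,"ry":0,"rz":0,"dx":0,"dy":0,"dz":0,"jaw":-1},{"rx":0,"ry":0,"rz":0,"dx":0,"dy":0,"dz":0,"jaw":-1}]' | tail -2; python3 plan.py 559.8 167 90.2 6.5;  python3 - <<'E'
from h import *
p=capture("wrist"); W=cloud(p); f=p["frame"].astype(int); s=f.max(2)-f.min(2)
a=(-.1136,.9935)
L=lambda W:(W[...,0]-556.9)*.9935+(W[...,1]-190.7)*.1136
Y=lambda W:(W[...,0]-556.9)*a[0]+(W[...,1]-190.7)*a[1]
m=(W[...,2]>30)&(W[...,2]<36)&(f.sum(2)>420)&(abs(L(W))<55)&(Y(W)<-60); print("rails lat",np.percentile(L(W)[m],[1,99]).round(1),"mouth",np.percentile(Y(W)[m],1).round(1))
m=(W[...,2]>16)&(W[...,2]<27)&(s<40)&(abs(L(W))<50)&(Y(W)<-115); print("base",m.sum(),np.percentile(L(W)[m],[1,99]).round(1),"front",np.percentile(Y(W)[m],99).round(1),np.median(W[m][:,2]))
E
```

```text
gripper_width: 26.0
gripper_force: 30.0
gripper_width: 26.2
gripper_force: 30.0
t 40.0 at [574.1  35.2  91.4] yaw 6.7 tilt 0.02 w 26.2 F [ 0.5 -0.2 -4.6] j [ 0.02 -0.02  1.83  0.    1.34 -0.1 ]
turn shares [0.   0.   0.03]  then shift shares [0.53  0.003 0.005] mm [-14. 132.  -1.]
rails lat [-46.  47.] mouth -109.5
base 3810 [-28.4  26.5] front -128.1 25.236508371940474
```

```bash
python3 -m creep '[{"rx":0,"ry":0,"rz":0.02,"dx":0,"dy":0.004,"dz":0.006,"jaw":-1},{"rx":0,"ry":0,"rz":0,"dx":0,"dy":0,"dz":0,"jaw":-1},{"rx":0,"ry":0,"rz":0,"dx":0.07,"dy":0,"dz":0,"jaw":-1},{"rx":0,"ry":0,"rz":0,"dx":0.07,"dy":0,"dz":0,"jaw":-1},{"rx":0,"ry":0,"rz":0,"dx":0.07,"dy":0,"dz":0,"jaw":-1},{"rx":0,"ry":0,"rz":0,"dx":0.07,"dy":0,"dz":0,"jaw":-1},{"rx":0,"ry":0,"rz":0,"dx":0.07,"dy":0,"dz":0,"jaw":-1},{"rx":0,"ry":0,"rz":0,"dx":0,"dy":0,"dz":0,"jaw":-1}]'|tail -3; python3 -m creep '[{"rx":0,"ry":0,"rz":0,"dx":0.07,"dy":0,"dz":0,"jaw":-1},{"rx":0,"ry":0,"rz":0,"dx":0.07,"dy":0,"dz":0,"jaw":-1},{"rx":0,"ry":0,"rz":0,"dx":0.04,"dy":0,"dz":0,"jaw":-1},{"rx":0,"ry":0,"rz":0,"dx":0,"dy":0,"dz":0,"jaw":-1},{"rx":0,"ry":0,"rz":0,"dx":0,"dy":0,"dz":0.004,"jaw":-1},{"rx":0,"ry":0,"rz":0,"dx":0,"dy":0,"dz":0,"jaw":-1}]'|tail -3; python3 plan.py 559.8 167 88.5 6.5
```

```text
wrist_force: [-0.3, -0.5, -4.6]
gripper_width: 25.6
gripper_force: 30.0
wrist_force: [-0.4, -0.4, -5.1]
gripper_width: 25.6
gripper_force: 30.0
t 41.4 at [559.8 166.7  88.1] yaw 6.5 tilt 0.02 w 25.6 F [-0.4 -0.4 -5.1] j [ 0.25  0.    1.81 -0.    1.33  0.13]
turn shares [-0.  0. -0.]  then shift shares [ 0.001  0.    -0.001] mm [-0.  0.  0.]
```

```bash
python3 -m creep '[{"rx":0,"ry":0,"rz":0,"dx":0,"dy":0,"dz":0,"jaw":1},{"rx":0,"ry":0,"rz":0,"dx":0,"dy":0,"dz":0,"jaw":1},{"rx":0,"ry":0,"rz":0,"dx":0,"dy":0,"dz":0,"jaw":1},{"rx":0,"ry":0,"rz":0,"dx":0,"dy":0,"dz":-0.1,"jaw":1},{"rx":0,"ry":0,"rz":0,"dx":0,"dy":0,"dz":-0.2,"jaw":1},{"rx":0,"ry":0,"rz":0,"dx":0,"dy":0,"dz":-0.2,"jaw":1},{"rx":0,"ry":0,"rz":0,"dx":-0.18,"dy":0,"dz":-0.05,"jaw":1},{"rx":0,"ry":0,"rz":0,"dx":-0.18,"dy":0,"dz":-0.05,"jaw":1}]'|tail -3; python3 -m creep '[{"rx":0,"ry":0,"rz":0,"dx":0,"dy":0,"dz":0,"jaw":1},{"rx":0,"ry":0,"rz":0,"dx":0,"dy":0,"dz":0,"jaw":1}]' | tail -1
cat > chk.py <<'E'
import sys; from h import *
p=capture(sys.argv[1]); save(p,sys.argv[2]); W=cloud(p); f=p["frame"].astype(int); s=f.max(2)-f.min(2)
L=(W[...,0]-556.9)*.9935+(W[...,1]-190.7)*.1136; Y=-(W[...,0]-556.9)*.1136+(W[...,1]-190.7)*.9935
m=(W[...,2]>104)&(W[...,2]<118)&(s<40)&(abs(L)<30)&(Y>-150)&(Y<150)
n,lab,st,c=cv2.connectedComponentsWithStats(m.astype(np.uint8))
for i in range(1,n):
    k=lab==i
    if k.sum()>20: print("head top",k.sum(),"lat",np.percentile(L[k],[2,98]).round(1),"plate y",np.percentile(Y[k],[2,98]).round(1),"z",np.median(W[k][:,2]).round(1))
m=(W[...,2]>75)&(W[...,2]<95)&(np.hypot(W[...,0]-434,W[...,1]-226)<35)
if m.sum()>20: print("dial bar",cv2.minAreaRect(np.float32(W[m][:,:2])))
E
python3 chk.py wrist w11.png; python3 plan.py 433.6 225.1 200 98.3
```

```text
wrist_force: [0.6, 0.2, -0.2]
gripper_width: 85.5
gripper_force: 0.0
gripper_force: 0.0
head top 1472 lat [-13.   12.3] plate y [27.8 52.9] z 110.4
head top 1174 lat [-12.6  12.1] plate y [-37.2 -12.2] z 110.4
dial bar ((434.7566833496094, 224.4196014404297), (45.42262649536133, 15.098650932312012), 10.218226432800293)
t 42.5 at [570.   77.9 238.2] yaw 6.5 tilt 0.01 w 92.8 F [-0.3 -0.3 -0.9] j [ 0.09 -0.1   1.66  0.    1.58 -0.02]
turn shares [-0.   -0.   12.82]  then shift shares [-0.455 -0.661  0.153] mm [-136.  147.  -38.]
```

View pics/w11.png

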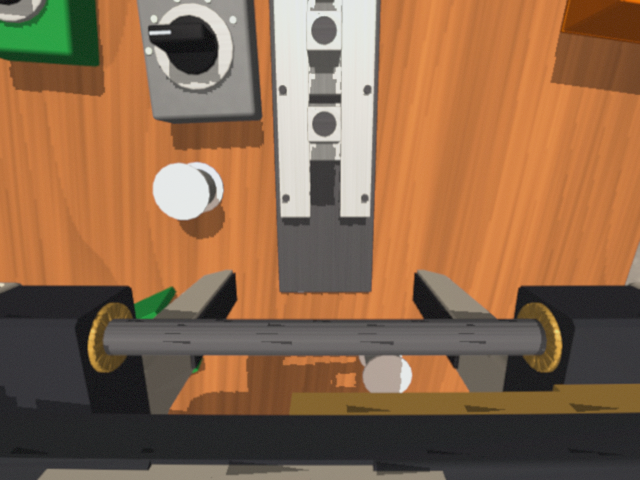

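The two nearer sticks stand upright under the rails at (324,30) and (324,123) in the image. Stick 1 is out of view and the dial still reads off. Moving over the dial, checking stick 1 numerically on the way.

```bash
python3 -m creep '[{"rx":0,"ry":0,"rz":-1,"dx":0,"dy":0,"dz":0,"jaw":1},{"rx":0,"ry":0,"rz":-1,"dx":0,"dy":0,"dz":0,"jaw":1},{"rx":0,"ry":0,"rz":-1,"dx":0,"dy":0,"dz":0,"jaw":1},{"rx":0,"ry":0,"rz":-1,"dx":0,"dy":0,"dz":0,"jaw":1},{"rx":0,"ry":0,"rz":-1,"dx":0,"dy":0,"dz":0,"jaw":1},{"rx":0,"ry":0,"rz":-1,"dx":0,"dy":0,"dz":0,"jaw":1},{"rx":0,"ry":0,"rz":-1,"dx":0,"dy":0,"dz":0,"jaw":1},{"rx":0,"ry":0,"rz":-1,"dx":0,"dy":0,"dz":0,"jaw":1}]' >/dev/null; python3 -m creep '[{"rx":0,"ry":0,"rz":-1,"dx":0,"dy":0,"dz":0,"jaw":1},{"rx":0,"ry":0,"rz":-1,"dx":0,"dy":0,"dz":0,"jaw":1},{"rx":0,"ry":0,"rz":-1,"dx":0,"dy":0,"dz":0,"jaw":1},{"rx":0,"ry":0,"rz":-1,"dx":0,"dy":0,"dz":0,"jaw":1},{"rx":0,"ry":0,"rz":-1,"dx":0,"dy":0,"dz":0,"jaw":1},{"rx":0,"ry":0,"rz":-0.35,"dx":0,"dy":0,"dz":0,"jaw":1},{"rx":0,"ry":0,"rz":0,"dx":0.09,"dy":0.132,"dz":0,"jaw":1},{"rx":0,"ry":0,"rz":0,"dx":0.091,"dy":0.132,"dz":0,"jaw":1}]' >/dev/null;  python3 -m creep '[{"rx":0,"ry":0,"rz":0,"dx":0.091,"dy":0.132,"dz":0,"jaw":1},{"rx":0,"ry":0,"rz":0,"dx":0.091,"dy":0.132,"dz":0,"jaw":1},{"rx":0,"ry":0,"rz":0,"dx":0.091,"dy":0.132,"dz":0.1,"jaw":1},{"rx":0,"ry":0,"rz":0,"dx":0,"dy":0,"dz":0,"jaw":1},{"rx":0,"ry":0,"rz":0,"dx":0,"dy":0,"dz":0,"jaw":1}]' >/dev/null; python3 chk.py wrist w12.png; python3 chk.py side s12.png; python3 chk.py top t12.png; python3 plan.py 433.6 225.1 82 98.3; python3 -c "
from h import *
p=capture('side')
for f in find_in(p,'stick_a'): r,c=f['point']; print(round(f['score'],2),[int(r),int(c)],world(p,[c,r])[0].round().tolist())"
```

```text
head top 938 lat [-13.8  11. ] plate y [-36.5 -11.6] z 110.2
head top 859 lat [-13.9   9.5] plate y [28.2 52.8] z 110.1
head top 796 lat [-13.2   7.5] plate y [ 90.1 115.1] z 110.1
dial bar ((433.5104064941406, 224.81956481933594), (45.719688415527344, 13.55447769165039), 8.549901962280273)
head top 81 lat [-10.2  15.9] plate y [ 86.1 115.6] z 112.0
head top 78 lat [-10.9  15.4] plate y [25.5 53.1] z 112.3
head top 90 lat [-11.1  14.8] plate y [-41.  -13.6] z 112.4
dial bar ((437.6804504394531, 221.19332885742188), (47.73258590698242, 20.116849899291992), 6.366028785705566)
head top 136 lat [-13.2  12. ] plate y [-36.  -10.8] z 111.4
head top 134 lat [-12.7  12.2] plate y [29.5 54.3] z 111.0
t 44.7 at [434.5 224.5 213.8] yaw 98.3 tilt 0.03 w 93.1 F [-0.2  0.1  0.1] j [ 0.42 -0.29  1.86 -0.    1.57 -1.29]
turn shares [-0.  0. -0.]  then shift shares [0.003 0.003 0.527] mm [  -1.    1. -132.]
0.96 [176, 329] [560.0, 152.0, 78.0]
0.9 [160, 318] [550.0, 215.0, 88.0]
0.8 [148, 309] [546.0, 276.0, 88.0]
0.75 [269, 297] [395.0, -99.0, 32.0]
```

All three sticks are under the rails (plate y ≈ 103, 40, -24). Turning the dial clockwise.

```bash
python3 -m creep '[{"rx":0,"ry":0,"rz":0,"dx":0.003,"dy":0.003,"dz":0.14,"jaw":1},{"rx":0,"ry":0,"rz":0,"dx":0,"dy":0,"dz":0.18,"jaw":1},{"rx":0,"ry":0,"rz":0,"dx":0,"dy":0,"dz":0.15,"jaw":1},{"rx":0,"ry":0,"rz":0,"dx":0,"dy":0,"dz":0.057,"jaw":1},{"rx":0,"ry":0,"rz":0,"dx":0,"dy":0,"dz":0,"jaw":1},{"rx":0,"ry":0,"rz":0,"dx":0,"dy":0,"dz":0,"jaw":1}]' >/dev/null; python3 plan.py 433.6 225.1 82 98.3
```

```text
t 45.4 at [434.  225.5  83.4] yaw 98.3 tilt 0.09 w 92.9 F [0.1 0.1 0.5] j [ 0.43 -0.21  2.01  0.    1.34 -1.29]
turn shares [ 0.    0.01 -0.  ]  then shift shares [ 0.002 -0.001  0.006] mm [-0. -0. -1.]
```

```bash
python3 -m creep '[{"rx":0,"ry":0,"rz":0,"dx":0,"dy":0,"dz":0.004,"jaw":-1},{"rx":0,"ry":0,"rz":0,"dx":0,"dy":0,"dz":0,"jaw":-1},{"rx":0,"ry":0,"rz":0,"dx":0,"dy":0,"dz":0,"jaw":-1},{"rx":0,"ry":0,"rz":0,"dx":0,"dy":0,"dz":0,"jaw":-1},{"rx":0,"ry":0,"rz":0,"dx":0,"dy":0,"dz":0,"jaw":-1},{"rx":0,"ry":0,"rz":0,"dx":0,"dy":0,"dz":0,"jaw":-1},{"rx":0,"ry":0,"rz":0,"dx":0,"dy":0,"dz":0,"jaw":-1},{"rx":0,"ry":0,"rz":0,"dx":0,"dy":0,"dz":0,"jaw":-1}]' >/dev/null; python3 -m creep '[{"rx":0,"ry":0,"rz":0,"dx":0,"dy":0,"dz":0,"jaw":-1},{"rx":0,"ry":0,"rz":0,"dx":0,"dy":0,"dz":0,"jaw":-1},{"rx":0,"ry":0,"rz":0,"dx":0,"dy":0,"dz":0,"jaw":-1},{"rx":0,"ry":0,"rz":0,"dx":0,"dy":0,"dz":0,"jaw":-1}]' | tail -3; python3 -m creep '[{"rx":0,"ry":0,"rz":1,"dx":0,"dy":0,"dz":0,"jaw":-1},{"rx":0,"ry":0,"rz":1,"dx":0,"dy":0,"dz":0,"jaw":-1},{"rx":0,"ry":0,"rz":1,"dx":0,"dy":0,"dz":0,"jaw":-1},{"rx":0,"ry":0,"rz":1,"dx":0,"dy":0,"dz":0,"jaw":-1},{"rx":0,"ry":0,"rz":1,"dx":0,"dy":0,"dz":0,"jaw":-1},{"rx":0,"ry":0,"rz":1,"dx":0,"dy":0,"dz":0,"jaw":-1},{"rx":0,"ry":0,"rz":1,"dx":0,"dy":0,"dz":0,"jaw":-1},{"rx":0,"ry":0,"rz":1,"dx":0,"dy":0,"dz":0,"jaw":-1}]' | tail -3; python3 -m creep '[{"rx":0,"ry":0,"rz":1,"dx":0,"dy":0,"dz":0,"jaw":-1},{"rx":0,"ry":0,"rz":1,"dx":0,"dy":0,"dz":0,"jaw":-1},{"rx":0,"ry":0,"rz":1,"dx":0,"dy":0,"dz":0,"jaw":-1},{"rx":0,"ry":0,"rz":1,"dx":0,"dy":0,"dz":0,"jaw":-1},{"rx":0,"ry":0,"rz":1,"dx":0,"dy":0,"dz":0,"jaw":-1},{"rx":0,"ry":0,"rz":1,"dx":0,"dy":0,"dz":0,"jaw":-1},{"rx":0,"ry":0,"rz":1,"dx":0,"dy":0,"dz":0,"jaw":-1},{"rx":0,"ry":0,"rz":1,"dx":0,"dy":0,"dz":0,"jaw":-1}]' | tail -3; python3 plan.py 433.6 225.1 82 -50.7; python3 -c "
from h import *;print(get_state()['wrist_torque'])"
```

```text
wrist_force: [0.5, -0.7, 0.3]
gripper_width: 13.5
gripper_force: 30.0
wrist_force: [5.7, 9.2, -5.5]
gripper_width: 13.8
gripper_force: 30.0
wrist_force: [17.9, 11.5, -13.3]
gripper_width: 13.6
gripper_force: 30.0
t 48.2 at [434.4 226.4  80.7] yaw -12.0 tilt 0.28 w 13.6 F [ 17.9  11.5 -13.3] j [ 0.43 -0.21  2.02  0.    1.33  0.64]
turn shares [ 0.02 -0.04  5.63]  then shift shares [-0.006  0.002 -0.005] mm [-1. -1.  1.]
[ 2.00716863 -3.12628946  0.0387167 ]
```

```bash
T(){ python3 -c "
from h import *;s=get_state();print(np.round(s['wrist_torque'],2),np.round(s['wrist_force'],1),s['gripper_width'].__round__(1),np.degrees(np.arctan2(*R.from_quat(np.roll(s['orientation'],-1)).as_matrix()[[1,0],1])).round(1))"; }
python3 -m creep '[{"rx":0,"ry":0,"rz":0.9,"dx":0,"dy":0,"dz":-0.005,"jaw":-1},{"rx":0,"ry":0,"rz":1,"dx":0,"dy":0,"dz":0,"jaw":-1},{"rx":0,"ry":0,"rz":1,"dx":0,"dy":0,"dz":0,"jaw":-1},{"rx":0,"ry":0,"rz":1,"dx":0,"dy":0,"dz":0,"jaw":-1},{"rx":0,"ry":0,"rz":0.8,"dx":0,"dy":0,"dz":0,"jaw":-1},{"rx":0,"ry":0,"rz":0,"dx":0,"dy":0,"dz":0,"jaw":-1}]' >/dev/null; T
python3 -m creep '[{"rx":0,"ry":0,"rz":0.6,"dx":0,"dy":0,"dz":0,"jaw":-1},{"rx":0,"ry":0,"rz":0,"dx":0,"dy":0,"dz":0,"jaw":-1}]' >/dev/null; T
python3 -m creep '[{"rx":0,"ry":0,"rz":0.6,"dx":0,"dy":0,"dz":0,"jaw":-1},{"rx":0,"ry":0,"rz":0,"dx":0,"dy":0,"dz":0,"jaw":-1}]' >/dev/null; T
python3 -m creep '[{"rx":0,"ry":0,"rz":0.5,"dx":0,"dy":0,"dz":0,"jaw":-1},{"rx":0,"ry":0,"rz":0,"dx":0,"dy":0,"dz":0,"jaw":-1}]' >/dev/null; T
```

```text
[ 1.8  -4.54 -0.09] [ 25.9   9.5 -24.9] 13.6 -44.2
[ 1.68 -4.66 -0.04] [ 26.3   9.5 -25. ] 13.9 -48.3
[ 1.37 -4.31  0.36] [ 24.3   8.  -23.5] 13.9 -52.4
[ 0.94 -3.73  0.61] [ 21.    6.9 -20.7] 14.6 -55.8
```

End stop felt (0.6 N m past -50.7°). Releasing and checking.

```bash
python3 -m creep '[{"rx":0,"ry":0,"rz":-0.4,"dx":0,"dy":0,"dz":0,"jaw":-1},{"rx":0,"ry":0,"rz":0,"dx":0,"dy":0,"dz":0,"jaw":1},{"rx":0,"ry":0,"rz":0,"dx":0,"dy":0,"dz":0,"jaw":1},{"rx":0,"ry":0,"rz":0,"dx":0,"dy":0,"dz":0,"jaw":1},{"rx":0,"ry":0,"rz":0,"dx":0,"dy":0,"dz":-0.15,"jaw":1},{"rx":0,"ry":0,"rz":0,"dx":0,"dy":0,"dz":-0.2,"jaw":1},{"rx":0,"ry":0,"rz":0,"dx":0,"dy":0,"dz":-0.1,"jaw":1},{"rx":0,"ry":0,"rz":0,"dx":0,"dy":0,"dz":-0.05,"jaw":1}]'|tail -3; python3 -m creep '[{"rx":0,"ry":0,"rz":0,"dx":0,"dy":0,"dz":0,"jaw":1},{"rx":0,"ry":0,"rz":0,"dx":0,"dy":0,"dz":0,"jaw":1}]'|tail -1; python3 chk.py wrist w13.png;python3 chk.py side s13.png; python3 plan.py 433 225 200
python3 - <<'E'
from h import *
p=capture("wrist"); W=cloud(p); f=p["frame"]
m=(W[...,2]>80)&(W[...,2]<95)&(np.hypot(W[...,0]-434,W[...,1]-226)<35)&(f.max(2)>180); print("pointer",m.sum(),W[m].mean(0))
p=capture("top"); W=cloud(p)
for n,a in dict(spool1=(328,358,150,180),flux=(362,388,145,175),offc=(408,435,160,180),jar=(486,514,198,222),spool2=(252,284,247,275)).items():
    u0,u1,v0,v1=a; k=np.zeros((480,640),bool); k[v0:v1,u0:u1]=1; k&=(W[...,2]>10)&(W[...,2]<120); print(n,k.sum(),np.median(W[k][:,:2],0).round() if k.any() else '')
E
```

```text
wrist_force: [1.0, -0.4, -0.6]
gripper_width: 65.5
gripper_force: 0.0
gripper_force: 0.0
head top 1814 lat [-12.4  12.5] plate y [ 90.3 115.3] z 110.3
head top 1658 lat [-13.4  11.8] plate y [28.4 53.4] z 110.3
head top 1609 lat [-13.7  11.9] plate y [-36.5 -11.2] z 110.3
dial bar ((434.6058349609375, 225.27145385742188), (45.274269104003906, 13.972906112670898), 39.378448486328125)
head top 79 lat [-10.5  17.5] plate y [ 85.1 114.8] z 112.0
head top 84 lat [-11.  15.] plate y [24.  53.3] z 112.8
head top 90 lat [-10.6  13.4] plate y [-40.6 -12.9] z 112.0
dial bar ((438.83367919921875, 223.0064697265625), (51.90208435058594, 17.530597686767578), 42.35762405395508)
t 50.5 at [432.6 225.1 204.9] yaw -53.0 tilt 0.15 w 89.2 F [-0.1 -1.  -0.8] j [ 0.43 -0.29  1.87  0.    1.56  1.35]
turn shares [-0.01  0.02  0.  ]  then shift shares [0.001 0.001 0.02 ] mm [ 0. -0. -5.]
pointer 53 [443.36857178 232.5173492   87.82724454]
spool1 411 [660. -91.]
flux 412 [ 657. -168.]
offc 209 [ 645. -285.]
jar 340 [ 536. -465.]
spool2 420 [424.  94.]
```

```bash
python3 -c "
from plant import sign_off; print(sign_off())"
```

```text
the job is handed in; nothing more can be done
None
```

The job is handed in: I turned the dial off first, slid all three candlesticks present upright under the rails (the tipped one stood up), then turned the dial to full heat. A final check put the dial's turn at about 2.6 rad and the bystanders unmoved; I viewed 15 pictures, one over the limit of 14.

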